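# Take the rock out of a balance plate

## Task

The balance drifts because one corner of its plate rocks: with the fingertips press down on the plate's corners, one after another, until you find the one that gives. Press that corner's cam shim (the steel lever sticking out beside it) down flat, leaving the other three standing, then press the same corner once more to make sure it is firm. Lift nothing, keep off the weighing pan and its dish, and leave everything else where it is.

Things in the scene. Friction and masses are not known exactly. Their poses are not given: they have to be found in the camera images.
- plate: loose aluminium plate, 190 (its x) x 216 (its y) x 10 mm, level, with a white top-pan balance fixed on its middle (150 x 118 mm, top face 83 mm above the bench); about 1.2 kg together. Origin: centre of the plate's underside, 43 mm above the bench; x points away from the robot (within 0.16 rad), y to the left, z up.
- frame: fixed bed on the bench, under the plate (same x, y and axes; origin on the bench). The plate stands on its 40 mm square rubber block in the middle and on a loose pad in each of four corner feet. One hidden pad, it is not known which, is 3.5 mm short: pressed with 3 to 5 N, that corner sinks 3.5 mm and comes up again when let go; the other three give under 1 mm.
- near_left_corner (a point): point on the bare top face of the plate over its near left (-x, +y) foot, 53 mm above the bench, 20 mm in from the plate's x edge and 18 mm in from its y edge; press here to test the corner. Moves with the plate.
- near_right_corner (a point): point on the bare top face of the plate over its near right (-x, -y) foot, 53 mm above the bench, 20 mm in from the plate's x edge and 18 mm in from its y edge; press here to test the corner. Moves with the plate.
- far_left_corner (a point): point on the bare top face of the plate over its far left (+x, +y) foot, 53 mm above the bench, 20 mm in from the plate's x edge and 18 mm in from its y edge; press here to test the corner. Moves with the plate.
- far_right_corner (a point): point on the bare top face of the plate over its far right (+x, -y) foot, 53 mm above the bench, 20 mm in from the plate's x edge and 18 mm in from its y edge; press here to test the corner. Moves with the plate.
- near_left_thumb (a point): middle of the upper face of the thumb pad (24 x 28 mm, 6 mm thick) ending the near left (-x, +y) cam shim, a steel lever sticking out to the plate's left (+y). Its axle runs along the plate's x, 18 mm above the bench, below the corner point. Thumb point: standing, about 49 mm outward of the axle and 72 mm above the bench; flat, 73 mm outward and 13 mm up. Moves with the shim.
- shim_near_left (a joint): angle of the near left (-x, +y) cam shim: 0 to 0.08 standing at the start (about 50 degrees above level), 0.9 flat (end stop). It takes 2 to 4 N straight down on its outer end and stays where it is left. Flat, its cam raises that foot's pad 3.5 mm: this fills the gap of the short pad, but lifts a sound corner off level.
- near_right_thumb (a point): middle of the upper face of the thumb pad (24 x 28 mm, 6 mm thick) ending the near right (-x, -y) cam shim, a steel lever sticking out to the plate's right (-y). Its axle runs along the plate's x, 18 mm above the bench, below the corner point. Thumb point: standing, about 49 mm outward of the axle and 72 mm above the bench; flat, 73 mm outward and 13 mm up. Moves with the shim.
- shim_near_right (a joint): angle of the near right (-x, -y) cam shim: 0 to 0.08 standing at the start (about 50 degrees above level), 0.9 flat (end stop). It takes 2 to 4 N straight down on its outer end and stays where it is left. Flat, its cam raises that foot's pad 3.5 mm: this fills the gap of the short pad, but lifts a sound corner off level.
- far_left_thumb (a point): middle of the upper face of the thumb pad (24 x 28 mm, 6 mm thick) ending the far left (+x, +y) cam shim, a steel lever sticking out to the plate's left (+y). Its axle runs along the plate's x, 18 mm above the bench, below the corner point. Thumb point: standing, about 49 mm outward of the axle and 72 mm above the bench; flat, 73 mm outward and 13 mm up. Moves with the shim.
- shim_far_left (a joint): angle of the far left (+x, +y) cam shim: 0 to 0.08 standing at the start (about 50 degrees above level), 0.9 flat (end stop). It takes 2 to 4 N straight down on its outer end and stays where it is left. Flat, its cam raises that foot's pad 3.5 mm: this fills the gap of the short pad, but lifts a sound corner off level.
- far_right_thumb (a point): middle of the upper face of the thumb pad (24 x 28 mm, 6 mm thick) ending the far right (+x, -y) cam shim, a steel lever sticking out to the plate's right (-y). Its axle runs along the plate's x, 18 mm above the bench, below the corner point. Thumb point: standing, about 49 mm outward of the axle and 72 mm above the bench; flat, 73 mm outward and 13 mm up. Moves with the shim.
- shim_far_right (a joint): angle of the far right (+x, -y) cam shim: 0 to 0.08 standing at the start (about 50 degrees above level), 0.9 flat (end stop). It takes 2 to 4 N straight down on its outer end and stays where it is left. Flat, its cam raises that foot's pad 3.5 mm: this fills the gap of the short pad, but lifts a sound corner off level.
- pan: round steel weighing pan of the balance, 86 mm across; origin at its underside on its axis, 40 mm above the plate's underside, 22 mm beyond the plate's middle in x; top face 6 mm higher. Not to be loaded.
- petri: clear round dish with lid, 64 mm across, 16 mm high, standing on the weighing pan; origin: centre of its underside.
- vial: small screw vial with black cap, 23 mm across, 54 mm high, standing on the bench between the robot and the plate; origin: centre of its underside. Bystander.
- cap: spare blue tube cap, 23 mm across, 12 mm high, on the bench near the vial; origin: centre of its underside. Bystander.
- forceps: fine steel forceps, 118 mm long, 8 mm high, lying flat on the bench along the plate's near edge; origin: centre of its underside. Bystander.
- dropper: amber dropper bottle, 31 mm across, 91 mm high, standing far right on the bench; origin: centre of its underside. Bystander.

How it is judged:
By the outcome, as a careful person would: the job done as asked, in the order asked, and still so for the second after the job is handed in, with the robot touching nothing.
It also fails if it takes over 54 s, if anything falls off the work surface, if the arm or the gripper's body presses on something with over 40 N, if the wrist force passes 120 N, or if a joint passes its speed limit or range.

## Robot

A 6-joint arm with a two-finger parallel gripper is mounted at the origin on the work surface; the furniture and walls round the work are solid. World frame = base frame: x ahead of the robot, y to its left, z up, the work surface at z = 0. Lengths are in m, angles in rad, forces in N, time in s.
With the tool pointing down it reaches from about 0.35 to 0.775 m from the base axis. Payload 7.3 kg.
Tool frame: the origin (TCP) lies between the finger pads; the fingertips stand 17 mm ahead of it and the grasp point (between the pads) lies 2 mm behind it; z points along the fingers, y is the direction in which the jaws open and shut (so a half turn about z gives the same grasp; the last joint's range is limited). The gripper opens to 92 mm and grips with 3 to 60 N. Pads are 19 mm wide; open, the fingers measure 130 mm over their backs; the gripper's body (75 mm by 190 mm) begins 47 mm behind the grasp point.
Start: joints at [1.152, 0.342, 1.524, -0, 1.275, -0.146], TCP at [0.141, 0.506, 0.222] pointing down, gripper open.
Joint ranges: [-2.53, 2.53], [-0.77, 2.02], [0.04, 2.7], [-1, 4.14], [0.28, 2.66], [-3.11, 3.11]. Speed limits (rad/s): [2.57, 2.57, 3.14, 3.14, 3.14, 3.14].

## Interface

Orientations are given as [roll, pitch, yaw] about the fixed x, y, z axes, in that order (R = Rz(yaw) Ry(pitch) Rx(roll)).
In Python, from cell import * gives the robot as it stands. The module is installed in compiled form; this text tells all that it offers.
- The arm moves only by the shell command python3 -m inch 'ROWS'. ROWS is JSON, a list of rows, each an object of numbers: "jaw": the gripper's target within -1 to 1 (shut at 1, half-way at 0, fully open at -1); "tx", "ty", "tz": the shift along the tool's x, y, z in mm; "rx", "ry", "rz": the turn, a rotation vector about the tool's x, y, z in rad. In form: [{"jaw": .., "tx": .., "ty": .., "tz": .., "rx": .., "ry": .., "rz": ..}, ...]. A call has 1 to 5 rows; each row is the pose to reach, as a shift and turn from the pose commanded when the call began, along the tool's axes at that moment; what a row does not reach only later rows make up. A row lasts 1/12 s, in which the tool goes at most 41.7 mm and 7.16 degrees, less where a joint would pass 70% of its speed; a pose out of reach is approached as far as the arm can. A call with a gripper value outside its range is refused whole. The fingers move at their own pace and stop on an object; the grip force is fixed at half the most. Time passes only in rows, so rows that repeat a pose let the fingers close. It gives the time, the measured TCP pose, the force and the opening at its end, in the units of the state.
- observe(): the state, without advancing time (a new reading comes with each control period).
- grab_frame(name): name is "scene" or "top" or "wrist"; returns a dict with "color" (400x640x3 uint8, red, green, blue), "depth" (400x640 float32, m along the optical axis (not along the pixel's ray), 0 where there is no reading), "fovy" (degrees; the focal length in pixels is half the picture's height over the tangent of half this angle, whatever the lens; pixels are square), "cx", "cy" (the principal point, pixels), "world_to_cam" (4x4, takes a point from world to camera coordinates); the wrist camera has in their place "mount" (4x4, takes a point from camera to tool coordinates, whose origin is the TCP and whose axes are the flange's). Camera axes: x right, y down, z forward; pixel columns grow to the right and rows downward; lengths in m; the calibration is good to about 2 mm. A picture is of the moment at which its call begins: read the wrist's pose just before it.
- hand_in(): hands the job in, once; it reports no verdict.
The state is a dict: "clock": time; "qpos": joint angles; "joint_vel": joint speeds; "joint_torque": joint torques, N m; "ee_pos": TCP position; "orientation": TCP orientation; "ft_force": force on the tool from outside, world axes, zero at the start; "wrist_torque": the same for the moment, N m; "opening": finger opening in m.
Only numpy, scipy, OpenCV 4.12 (cv2) and the standard library are available. Lean on these libraries where they do the work, as an engineer would, in place of code of your own. Each camera call takes 0.05 s, during which the arm holds its last target.

## Working session

There is one attempt and no reset: what is moved stays moved. The work goes in short steps, Python scripts to look and compute and a shell command to move; the robot and the scene stay as the last step left them, time stands still between calls to the robot, and variables do not carry over. Pictures are saved under pics/ and viewed, and the job is handed in when it is done.

```bash
mkdir -p pics; ls; python3 - <<'E'
from cell import *
import cv2
print(observe())
for n in ("scene","top"):
    f=grab_frame(n); cv2.imwrite(f"pics/{n}0.png",f["color"][:,:,::-1])
    print(n,f["fovy"],f["cx"],f["cy"],f["world_to_cam"].round(4).tolist())
E
```

```text
pics
{'clock': 0.0, 'qpos': array([ 1.15199006e+00,  3.42717423e-01,  1.52502146e+00, -1.69661213e-05,
        1.27540852e+00, -1.45985216e-01]), 'joint_vel': array([-1.70447036e-03, -7.61834917e-04, -2.29578301e-03, -1.41447868e-03,
       -1.55734671e-03, -4.72434420e-05]), 'joint_torque': array([-6.34456046e-04, -4.31243348e+01, -2.44221210e+01,  7.17738457e-02,
        5.60353138e-02, -1.25229153e-04]), 'ee_pos': array([0.14126427, 0.50520122, 0.22164618]), 'orientation': array([-3.14005209e+00, -2.10113188e-04,  2.86877639e+00]), 'ft_force': array([-0.01157018, -0.04329799,  0.03952775]), 'wrist_torque': array([0.05251774, 0.02455526, 0.05290699]), 'opening': 0.09166651431841177}
scene 42.145054798962384 318.06094838825084 192.36967090372812 [[0.502, -0.8647, -0.0187, -0.3114], [-0.6222, -0.3461, -0.7021, 0.3858], [0.6007, 0.3641, -0.7118, 1.1809], [0.0, 0.0, 0.0, 1.0]]
top 47.35522857797041 321.13707635402983 196.3122070414332 [[0.0002, -0.9997, 0.0245, -0.0829], [-0.984, -0.0046, -0.1781, 0.5369], [0.1782, -0.0241, -0.9837, 1.2365], [0.0, 0.0, 0.0, 1.0]]
```

View pics/top0.png

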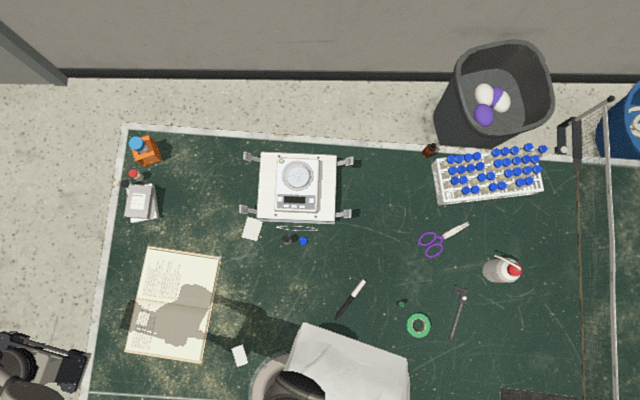

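View pics/scene0.png

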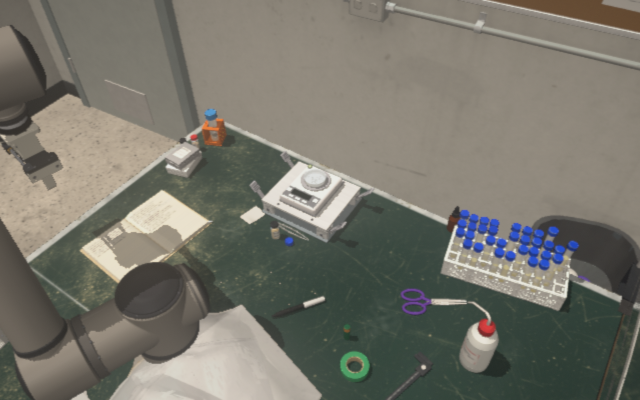

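The top view shows the plate around (298,188), with thumbs near (249,156), (345,161), (246,211) and (343,212). The vial and cap are near (290,240), and the dropper is at (431,150). Next I measure the plate from depth.

```bash
cat > h.py <<'E'
from cell import *
import numpy as np, cv2
def cloud(f,w2c=None):
    d=f["depth"];H,W=d.shape
    fl=H/2/np.tan(np.radians(f["fovy"])/2)
    u,v=np.meshgrid(np.arange(W),np.arange(H))
    P=np.stack([(u-f["cx"])*d/fl,(v-f["cy"])*d/fl,d],-1)
    c2w=np.linalg.inv(f["world_to_cam"]) if w2c is None else w2c
    return P@c2w[:3,:3].T+c2w[:3,3]
def proj(f,p):
    H=400;fl=H/2/np.tan(np.radians(f["fovy"])/2)
    q=f["world_to_cam"][:3,:3]@np.array(p)+f["world_to_cam"][:3,3]
    return np.array([q[0]/q[2]*fl+f["cx"],q[1]/q[2]*fl+f["cy"]])
E
python3 - <<'E'
from h import *
f=grab_frame("top");P=cloud(f)
sub=P[140:235,230:365]
z=sub[...,2]; print("bench z",np.median(P[260:300,250:300,2]))
col=f["color"][140:235,230:365].astype(int)
m=(z>.047)&(z<.059)
lab=cv2.connectedComponents(m.astype(np.uint8))[1]
l=np.bincount(lab[m]).argmax();pm=lab==l
pts=sub[pm];print(pm.sum(),np.median(pts[:,2]))
# full plate incl balance top
m2=(z>.047)&(z<.14)
k=cv2.morphologyEx(m2.astype(np.uint8),cv2.MORPH_OPEN,np.ones((9,9)))
q=sub[(k>0)&(z<.075)]
r=cv2.minAreaRect(q[:,:2].astype(np.float32)*1000);print("rect",r)
# thumbs
for n,(u,v) in dict(fl=(249,156),fr=(345,161),nl=(246,211),nr=(343,212)).items():
    print(n,P[v-5:v+6:2,u-8:u+9:4].round(3)[...,2].tolist())
im=cv2.resize(f["color"][120:260,210:380,::-1],None,fx=4.5,fy=4.2,interpolation=cv2.INTER_CUBIC);cv2.imwrite("pics/topz.png",im)
b=(z>.078)&(z<.088);r=cv2.minAreaRect(sub[b][:,:2].astype(np.float32)*1000);print("bal",r)
E
```

```text
bench z -0.00018624883961948502
2681 0.05304072790492209
rect ((566.1701049804688, -13.677543640136719), (216.12246704101562, 190.6328582763672), 87.7614974975586)
fl [[0.0, -0.002, -0.003, 0.002, 0.0], [0.002, 0.083, 0.069, 0.003, 0.003], [0.003, 0.077, 0.065, -0.001, -0.002], [-0.002, 0.084, 0.069, 0.059, 0.043], [0.002, 0.082, 0.068, 0.054, 0.04], [-0.001, 0.0, -0.006, -0.003, 0.045]]
fr [[-0.005, -0.003, 0.008, 0.005, -0.001], [-0.002, 0.005, 0.002, 0.069, 0.075], [-0.002, 0.001, 0.061, 0.075, 0.079], [0.029, 0.053, 0.057, 0.074, 0.077], [0.034, 0.05, 0.054, 0.073, 0.076], [0.002, 0.002, -0.003, 0.001, 0.0]]
nl [[-0.001, 0.078, 0.065, -0.004, -0.002], [-0.003, 0.078, 0.061, -0.001, 0.001], [-0.003, 0.073, 0.061, 0.054, 0.039], [0.002, 0.074, 0.068, 0.052, 0.043], [-0.002, 0.0, 0.001, 0.003, -0.001], [-0.004, 0.004, -0.006, 0.005, -0.001]]
nr [[-0.0, 0.001, -0.002, -0.005, 0.003], [0.002, -0.002, -0.008, 0.003, 0.002], [0.002, 0.003, -0.004, 0.076, 0.077], [0.034, 0.048, 0.062, 0.074, 0.076], [0.033, 0.049, 0.059, 0.073, 0.079], [0.029, 0.001, -0.002, 0.071, -0.0]]
bal ((565.030029296875, -14.37408447265625), (304.7419738769531, 169.79054260253906), 87.48096466064453)
```

View pics/topz.png

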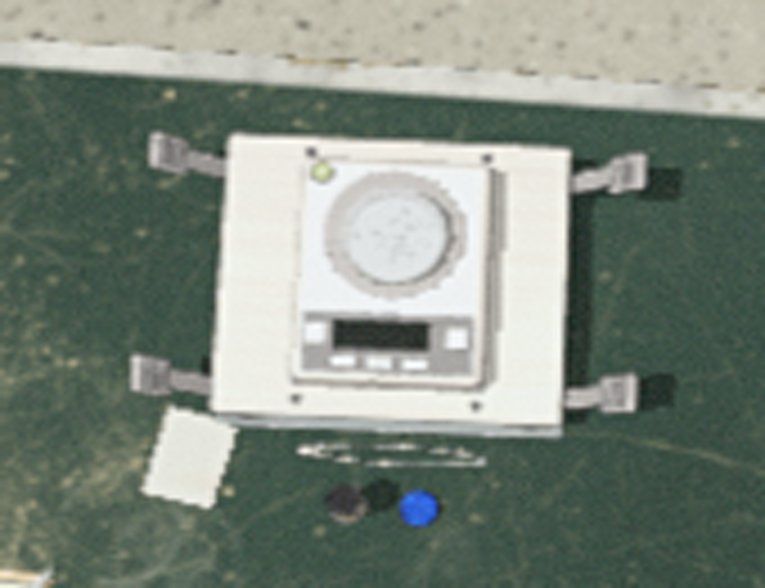

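```bash
cat >> h.py <<'E'
from scipy.spatial.transform import Rotation as Ro
C=np.array([.5662,-.0137]);YAW=-.039
def loc(x,y):
    c,s=np.cos(YAW),np.sin(YAW);return C+np.array([c*x-s*y,s*x+c*y])/1000
def go(x,y,tipz,yaw=np.pi/2+YAW):
    "shift in tool mm / rotvec to put fingertips at plate-local x,y mm, height tipz mm"
    s=observe();R=Ro.from_euler('xyz',s['orientation'])
    p=np.r_[loc(x,y),(tipz+17)/1000]
    T=Ro.from_euler('xyz',[np.pi,0,yaw])
    print("t",s['clock'],"F",s['ft_force'].round(2),"tip",((s['ee_pos'][2]-.017)*1000).round(2),"shift",(R.inv().apply(p-s['ee_pos'])*1000).round(1),"rot",(R.inv()*T).as_rotvec().round(3),"open",round(s['opening'],4))
E
python3 - <<'E'
from h import *
f=grab_frame("scene");P=cloud(f);z=P[...,2]
m=((z>.047)&(z<.06)&(P[...,0]>.4)&(P[...,0]<.72)&(abs(P[...,1])<.2)).astype(np.uint8)
m=cv2.morphologyEx(m,cv2.MORPH_OPEN,np.ones((5,5)))
n,lab,st,_=cv2.connectedComponentsWithStats(m);k=1+st[1:,4].argmax()
q=P[lab==k];print("scene rect",cv2.minAreaRect(q[:,:2].astype(np.float32)*1000),np.median(q[:,2]),st[1:,4])
for n,(x,y) in dict(nl=(-75,90),fl=(75,90),fr=(75,-90),nr=(-75,-90),nlT=(-75,139),frT=(75,-139)).items(): print(n,loc(x,y).round(4))
go(-75,90,130)
for nm in("top","scene"):
    g=grab_frame(nm);im=g["color"][:,:,::-1].copy()
    for sx in(-1,1):
        for sy in(-1,1):
            for y,h in((90,.053),(139,.072)):
                u=proj(g,np.r_[loc(75*sx,y*sy),h]);cv2.circle(im,tuple(int(i) for i in u.round()),1,(0,0,255),-1)
    o=im[120:260,210:380] if nm=="top" else im[130:260,230:390]
    cv2.imwrite(f"pics/{nm}_mark.png",cv2.resize(o,None,fx=4.5,fy=4.2,interpolation=cv2.INTER_NEAREST))
E
```

```text
scene rect ((561.7077026367188, -71.8309326171875), (100.16191101074219, 194.0075225830078), 87.16632080078125) 0.05209462391423725 [ 518 1029   51]
nl [0.4948 0.0792]
fl [0.6447 0.0733]
fr [ 0.6376 -0.1066]
nr [ 0.4877 -0.1007]
nlT [0.4967 0.1281]
frT [ 0.6357 -0.1555]
t 0.2 F [-0.77 -0.27  0.07] tip 204.92 shift [-455.2 -315.2   75.1] rot [-1.000e-03  0.000e+00  1.337e+00] open 0.0918
```

View pics/top_mark.png

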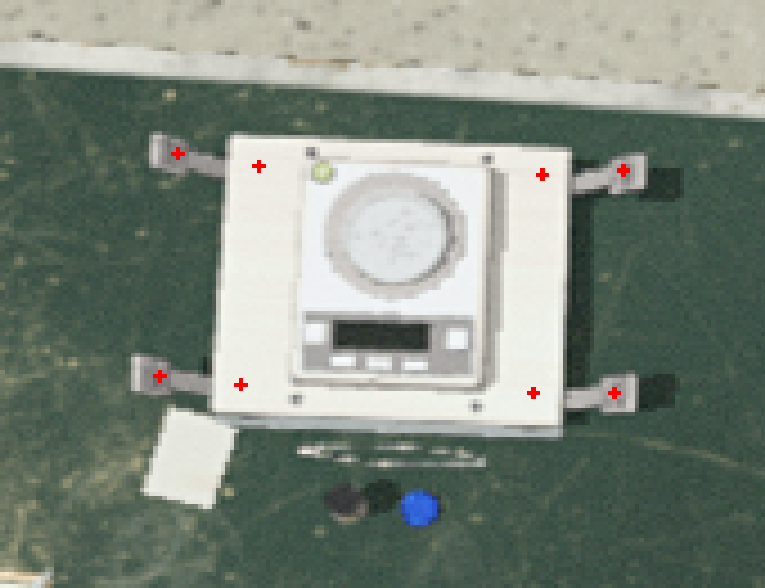

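View pics/scene_mark.png

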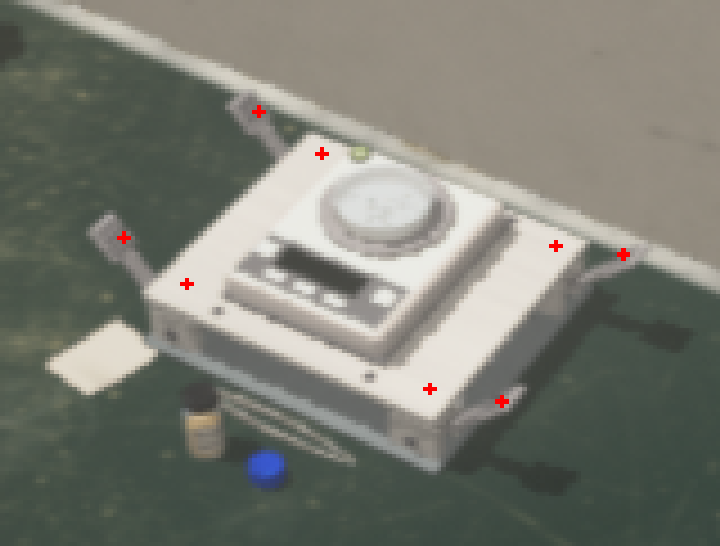

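The marked corner and thumb points land on the plate corners and thumb pads in both views, to within a few mm. I move to near_left with the jaws closing.

```bash
python3 -m inch '[{"jaw":1,"tx":-455,"ty":-315,"tz":0,"rz":1.337},{"jaw":1,"tx":-455,"ty":-315,"tz":0,"rz":1.337},{"jaw":1,"tx":-455,"ty":-315,"tz":0,"rz":1.337},{"jaw":1,"tx":-455,"ty":-315,"tz":0,"rz":1.337},{"jaw":1,"tx":-455,"ty":-315,"tz":0,"rz":1.337}]'; python3 -c "
from h import *
go(-75,90,130)"
```

```text
t 0.3 F [-0.03 -0.62  0.55] tip 205.1 shift [-455.2 -315.3   75.2] rot [-0.     0.     1.337] open 0.0915invalid input
```

```bash
python3 -m inch '[{"jaw":1,"tx":-33,"ty":-23,"tz":0,"rx":0,"ry":0,"rz":0.12},{"jaw":1,"tx":-66,"ty":-46,"tz":0,"rx":0,"ry":0,"rz":0.24},{"jaw":1,"tx":-99,"ty":-69,"tz":0,"rx":0,"ry":0,"rz":0.36},{"jaw":1,"tx":-132,"ty":-92,"tz":0,"rx":0,"ry":0,"rz":0.48},{"jaw":1,"tx":-165,"ty":-115,"tz":0,"rx":0,"ry":0,"rz":0.6}]'; python3 -c "
from h import *
go(-75,90,130)"
```

```text
clock: 0.72
ee_pos: [0.27, 0.3489, 0.2224]
orientation: [3.141, 0.0, 2.264]
ft_force: [0.4, 0.5, 1.6]
opening: 0.0633
t 0.7167 F [0.38 0.5  1.64] tip 205.38 shift [-351.1    0.6   75.4] rot [ 0.    -0.     0.732] open 0.0633
```

```bash
python3 -m inch '[{"jaw":1,"tx":-41,"ty":0,"tz":0,"rx":0,"ry":0,"rz":0.12},{"jaw":1,"tx":-82,"ty":0,"tz":5,"rx":0,"ry":0,"rz":0.24},{"jaw":1,"tx":-122,"ty":0,"tz":15,"rx":0,"ry":0,"rz":0.36},{"jaw":1,"tx":-162,"ty":0,"tz":25,"rx":0,"ry":0,"rz":0.48},{"jaw":1,"tx":-200,"ty":0,"tz":35,"rx":0,"ry":0,"rz":0.6}]'; python3 -c "
from h import *
go(-75,90,130)"
```

```text
clock: 1.13
ee_pos: [0.399, 0.1953, 0.1872]
orientation: [3.141, -0.0, 1.663]
ft_force: [1.8, 1.0, 0.6]
opening: 0.0296
t 1.1333 F [1.8  0.96 0.62] tip 170.22 shift [-124.5   84.7   40.3] rot [ 0.001 -0.     0.131] open 0.0296
```

```bash
python3 -m inch '[{"jaw":1,"tx":-33,"ty":22,"tz":5,"rx":0,"ry":0,"rz":0.05},{"jaw":1,"tx":-66,"ty":44,"tz":15,"rx":0,"ry":0,"rz":0.1},{"jaw":1,"tx":-97,"ty":66,"tz":25,"rx":0,"ry":0,"rz":0.131},{"jaw":1,"tx":-124.5,"ty":84.7,"tz":40,"rx":0,"ry":0,"rz":0.131},{"jaw":1,"tx":-124.5,"ty":84.7,"tz":60,"rx":0,"ry":0,"rz":0.131}]'; python3 -c "
from h import *
go(-75,90,60)"
```

```text
clock: 1.55
ee_pos: [0.4992, 0.0771, 0.1277]
orientation: [3.136, 0.001, 1.533]
ft_force: [0.4, -0.5, 1.1]
opening: 0.0009
t 1.55 F [ 0.4  -0.47  1.07] tip 110.69 shift [ 1.9 -4.8 50.7] rot [0.006 0.001 0.001] open 0.0009
```

```bash
python3 -m inch '[{"jaw":1,"tx":0,"ty":-1,"tz":25,"rx":0,"ry":0,"rz":0},{"jaw":1,"tx":0,"ty":-1,"tz":48,"rx":0,"ry":0,"rz":0},{"jaw":1,"tx":0,"ty":-1,"tz":48,"rx":0,"ry":0,"rz":0},{"jaw":1,"tx":0,"ty":-1,"tz":48,"rx":0,"ry":0,"rz":0},{"jaw":1,"tx":0,"ty":-1,"tz":48,"rx":0,"ry":0,"rz":0}]'; python3 - <<'E'
from h import *
go(-75,90,53)
f=grab_frame("scene");cv2.imwrite("pics/nl1.png",cv2.resize(f["color"][100:260,180:400,::-1],None,fx=3,fy=3,interpolation=cv2.INTER_CUBIC))
go(-75,90,53)
E
```

```text
clock: 1.97
ee_pos: [0.4941, 0.0817, 0.0804]
orientation: [3.14, -0.0, 1.538]
ft_force: [0.2, -0.8, -0.3]
opening: 0.0004
t 1.9667 F [ 0.24 -0.84 -0.32] tip 63.42 shift [-2.6  0.7 10.4] rot [ 0.002 -0.     0.006] open 0.0004
t 2.0167 F [0.25 0.53 0.29] tip 63.82 shift [-2.6  0.4 10.8] rot [ 0.003 -0.     0.006] open 0.0005
```

View pics/nl1.png

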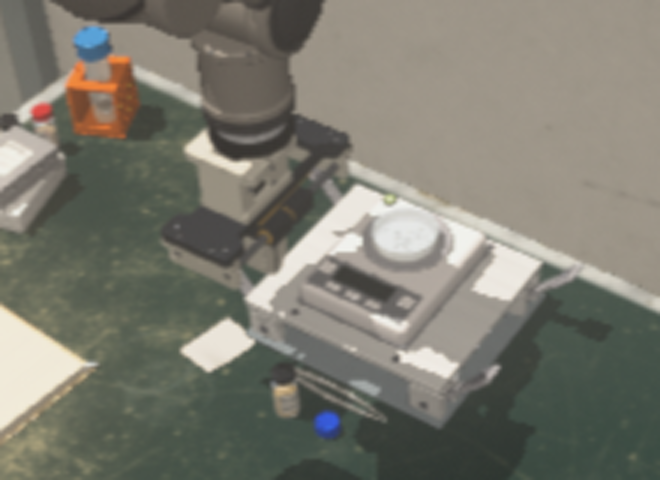

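```bash
python3 -m inch '[{"jaw":1,"tx":-2.6,"ty":0.5,"tz":5,"rx":0,"ry":0,"rz":0.005},{"jaw":1,"tx":-2.6,"ty":0.5,"tz":9,"rx":0,"ry":0,"rz":0.005},{"jaw":1,"tx":-2.6,"ty":0.5,"tz":9,"rx":0,"ry":0,"rz":0.005}]'; 
python3 -m inch '[{"jaw":1,"tx":0,"ty":0,"tz":0.7,"rx":0,"ry":0,"rz":0},{"jaw":1,"tx":0,"ty":0,"tz":0.7,"rx":0,"ry":0,"rz":0}]';python3 -c "
from h import *
go(-75,90,53)"
```

```text
clock: 2.27
ee_pos: [0.4936, 0.0789, 0.0702]
orientation: [-3.142, -0.0, 1.533]
ft_force: [-0.0, -0.6, -0.0]
opening: 0.0005
clock: 2.43
ee_pos: [0.4938, 0.079, 0.0697]
orientation: [3.141, -0.0, 1.533]
ft_force: [-1.2, 0.1, -0.1]
opening: 0.0002
t 2.4333 F [-1.17  0.12 -0.09] tip 52.69 shift [ 0.2  0.9 -0.3] rot [ 0.    -0.     0.001] open 0.0002
```

```bash
python3 -m inch '[{"jaw":1,"tx":0,"ty":0,"tz":0.7,"rx":0,"ry":0,"rz":0},{"jaw":1,"tx":0,"ty":0,"tz":0.7,"rx":0,"ry":0,"rz":0}]';python3 -c "
from h import *
go(-75,90,53)"
```

```text
clock: 2.6
ee_pos: [0.4938, 0.079, 0.0689]
orientation: [3.142, -0.0, 1.533]
ft_force: [-0.5, -1.0, 0.0]
opening: 0.0003
t 2.6 F [-0.54 -1.03  0.05] tip 51.91 shift [ 0.2  1.  -1.1] rot [ 0.    -0.     0.001] open 0.0003
```

```bash
python3 -m inch '[{"jaw":1,"tx":0,"ty":0,"tz":0.6,"rx":0,"ry":0,"rz":0},{"jaw":1,"tx":0,"ty":0,"tz":0.6,"rx":0,"ry":0,"rz":0}]';python3 -c "
from h import *
go(-75,90,53)"
```

```text
clock: 2.77
ee_pos: [0.4937, 0.079, 0.0682]
orientation: [-3.141, -0.0, 1.533]
ft_force: [1.1, 0.6, 0.2]
opening: 0.0005
t 2.7667 F [1.08 0.58 0.18] tip 51.23 shift [ 0.2  1.  -1.8] rot [-0.    -0.     0.001] open 0.0005
```

```bash
python3 -m inch '[{"jaw":1,"tx":0,"ty":0,"tz":0.6,"rx":0,"ry":0,"rz":0},{"jaw":1,"tx":0,"ty":0,"tz":0.6,"rx":0,"ry":0,"rz":0}]';python3 -c "
from h import *
go(-75,90,53)"
```

```text
clock: 2.93
ee_pos: [0.4937, 0.079, 0.0676]
orientation: [-3.142, -0.0, 1.533]
ft_force: [0.4, -0.3, 0.4]
opening: 0.0002
t 2.9333 F [ 0.45 -0.27  0.43] tip 50.65 shift [ 0.2  1.  -2.4] rot [-0.    -0.     0.001] open 0.0002
```

```bash
python3 -m inch '[{"jaw":1,"tx":0,"ty":0,"tz":0.6,"rx":0,"ry":0,"rz":0},{"jaw":1,"tx":0,"ty":0,"tz":0.6,"rx":0,"ry":0,"rz":0}]';python3 -c "
from h import *
go(-75,90,53)"
```

```text
clock: 3.1
ee_pos: [0.4937, 0.079, 0.067]
orientation: [-3.142, -0.0, 1.533]
ft_force: [-0.3, -0.3, 0.2]
opening: 0.0005
t 3.1 F [-0.26 -0.31  0.22] tip 50.04 shift [ 0.2  1.  -3. ] rot [-0.    -0.     0.001] open 0.0005
```

```bash
python3 -m inch '[{"jaw":1,"tx":0,"ty":0,"tz":0.6,"rx":0,"ry":0,"rz":0},{"jaw":1,"tx":0,"ty":0,"tz":0.6,"rx":0,"ry":0,"rz":0}]';python3 -c "
from h import *
go(-75,90,53)"
```

```text
clock: 3.27
ee_pos: [0.4937, 0.079, 0.0664]
orientation: [-3.141, -0.0, 1.533]
ft_force: [-0.7, -0.3, -0.7]
opening: 0.0001
t 3.2667 F [-0.68 -0.34 -0.74] tip 49.43 shift [ 0.2  1.  -3.6] rot [-0.    -0.     0.001] open 0.0001
```

```bash
python3 - <<'E'
from h import *
f=grab_frame("wrist");cv2.imwrite("pics/w1.png",f["color"][:,:,::-1]);print(f["mount"].round(3).tolist(),f["fovy"],f["cx"],f["cy"])
d=f["depth"]; print(d[d>0].min())
f=grab_frame("scene");cv2.imwrite("pics/nl2.png",cv2.resize(f["color"][140:240,220:330,::-1],None,fx=5,fy=5,interpolation=cv2.INTER_CUBIC))
go(-75,90,53)
E
```

```text
[[0.002, -0.957, -0.291, 0.079], [1.0, 0.001, 0.001, 0.001], [-0.001, -0.291, 0.957, -0.163], [0.0, 0.0, 0.0, 1.0]] 70.44791359496105 319.8229916319917 203.55372316689335
0.053250115
t 3.3667 F [ 0.19 -0.52  0.21] tip 49.47 shift [ 0.2  1.  -3.5] rot [-0.    -0.     0.001] open 0.0003
```

View pics/w1.png

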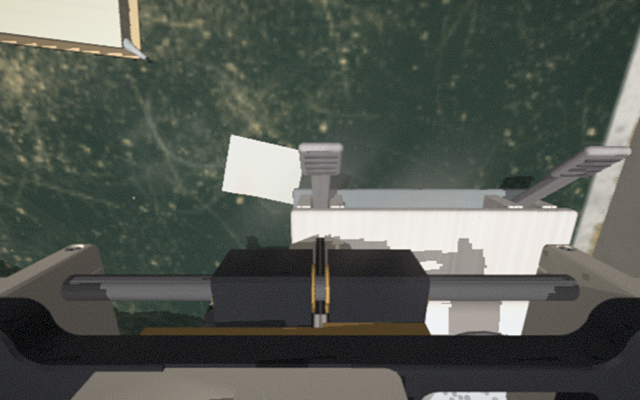

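View pics/nl2.png

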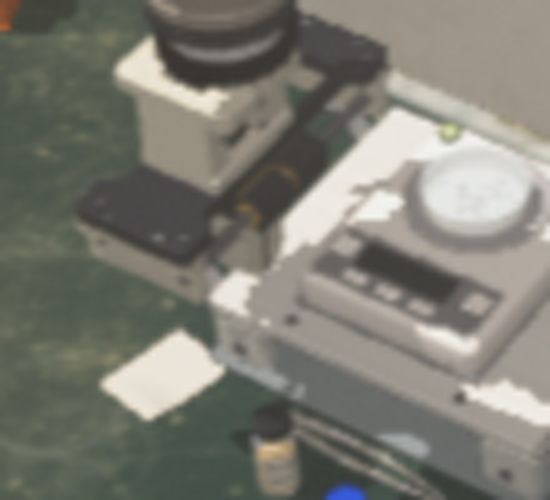

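```bash
python3 - <<'E'
from h import *
s=observe();f=grab_frame("wrist")
T=np.eye(4);T[:3,:3]=Ro.from_euler('xyz',s['orientation']).as_matrix();T[:3,3]=s['ee_pos']
M=T@f["mount"];P=cloud(f,M)
for u,v in [(300,215),(420,220),(560,220),(520,260),(450,230),(470,225),(320,150),(200,240)]: print((u,v),P[v-2:v+3,u-2:u+3].reshape(-1,3).mean(0).round(4))
# in tool frame: finger points
Pt=cloud(f,f["mount"])
for u,v in [(320,240),(320,250),(320,270),(320,310),(318,320),(250,260),(380,260),(380,290),(320,245)]: print((u,v),(Pt[v,u]*1000).round(1))
im=P[...,2];m=(im>.02)&(im<.08);print(np.percentile(im[205:215,300:560],[5,25,50,75,95]))
E
```

```text
(300, 215) [0.4823 0.0971 0.0538]
(420, 220) [0.5613 0.0909 0.0542]
(560, 220) [0.6537 0.0875 0.054 ]
(520, 260) [0.6269 0.0628 0.0611]
(450, 230) [0.5817 0.083  0.0541]
(470, 225) [0.5948 0.086  0.0539]
(320, 150) [0.497  0.1418 0.0804]
(200, 240) [0.3886 0.0589 0.0008]
(320, 240) [ 10.1   1.  -10.1]
(320, 250) [ 10.1   1.  -23.3]
(320, 270) [ 10.4   1.  -44.9]
(320, 310) [ -5.8   1.  -52.7]
(318, 320) [-66.   -0.3  14.2]
(250, 260) [ 36.1 -21.1 -83.2]
(380, 260) [ 36.7  19.5 -84.1]
(380, 290) [ 32.7  17.7 -94.2]
(320, 245) [  9.8   1.  -16.3]
[0.00657001 0.03769974 0.05102726 0.05325634 0.05429825]
```

```bash
python3 - <<'E'
from h import *
f=grab_frame("wrist");Pt=cloud(f,f["mount"])
for v in range(226,246): print(v,[ (Pt[v,u]*1000).round(1).tolist() for u in (312,320,328)])
fl=200/np.tan(np.radians(f["fovy"])/2);Mi=np.linalg.inv(f["mount"])
for z in(0,10,17):
    q=Mi@np.r_[.0097,.001,z/1000,1];print(z,q[:2]/q[2]*fl+[f["cx"],f["cy"]])
go(-75,90,53)
E
```

```text
226 [[10.0, -4.3, 12.5], [10.4, 1.0, 11.7], [10.2, 6.4, 12.2]]
227 [[9.3, -4.3, 12.7], [9.4, 1.0, 12.4], [9.3, 6.4, 12.6]]
228 [[8.6, -4.3, 12.6], [8.4, 1.1, 13.0], [8.8, 6.4, 12.1]]
229 [[7.5, -4.3, 13.6], [8.1, 1.1, 12.0], [7.7, 6.4, 13.1]]
230 [[7.3, -4.3, 12.3], [7.4, 1.1, 12.0], [7.0, 6.4, 13.0]]
231 [[6.0, -4.3, 13.5], [6.9, 1.1, 11.4], [6.4, 6.4, 12.7]]
232 [[6.0, -4.3, 12.0], [5.4, 1.1, 13.4], [5.6, 6.4, 12.9]]
233 [[5.0, -4.3, 12.4], [5.4, 1.1, 11.5], [4.9, 6.4, 12.8]]
234 [[4.3, -4.3, 12.4], [4.0, 1.1, 13.3], [4.3, 6.4, 12.6]]
235 [[3.4, -4.3, 12.9], [3.1, 1.1, 13.7], [3.5, 6.4, 12.6]]
236 [[11.1, -3.8, -6.6], [2.9, 1.1, 12.4], [11.2, 5.8, -6.8]]
237 [[11.2, -3.7, -8.4], [2.1, 1.1, 12.6], [11.5, 5.7, -8.9]]
238 [[11.5, -3.7, -10.3], [10.2, 1.0, -7.4], [11.4, 5.7, -10.0]]
239 [[10.9, -3.7, -10.6], [9.8, 1.0, -8.0], [11.6, 5.7, -12.0]]
240 [[11.3, -3.6, -12.9], [9.9, 1.0, -9.6], [11.7, 5.6, -13.6]]
241 [[11.4, -3.6, -14.4], [10.1, 1.0, -11.6], [11.3, 5.6, -14.2]]
242 [[11.3, -3.5, -15.5], [9.8, 1.0, -12.2], [11.4, 5.5, -15.8]]
243 [[11.5, -3.5, -17.3], [10.2, 1.0, -14.4], [11.6, 5.5, -17.4]]
244 [[11.4, -3.5, -18.5], [10.3, 1.0, -16.0], [11.0, 5.5, -17.6]]
245 [[11.5, -3.4, -20.0], [9.9, 1.0, -16.5], [11.5, 5.4, -20.0]]
0 [319.9479146  233.88307694]
10 [319.93113028 227.897462  ]
17 [319.92037317 224.06126884]
t 3.4667 F [ 0.39 -0.65 -0.01] tip 49.54 shift [ 0.2  0.9 -3.5] rot [ 0.    -0.     0.001] open -0.0002
```

```bash
python3 - <<'E'
from h import *
s=observe()
f=grab_frame("scene")
R=Ro.from_euler('xyz',s['orientation']).as_matrix()
im=f["color"][:,:,::-1].copy();x0,y0=240,165
o=cv2.resize(im[y0:y0+60,x0:x0+80],None,fx=9,fy=9,interpolation=cv2.INTER_NEAREST)
for z,c in((-10,(0,255,0)),(0,(255,0,0)),(17,(0,0,255))):
  for y in(-19,19):
    for x in (-9.5,9.5):
      u=proj(f,s['ee_pos']+R@np.array([x,y,z])/1000);cv2.circle(o,(int((u[0]-x0+.5)*9),int((u[1]-y0+.5)*9)),3,c,-1)
cv2.imwrite("pics/nl3.png",o)
E
```

```text
(no output)
```

View pics/nl3.png

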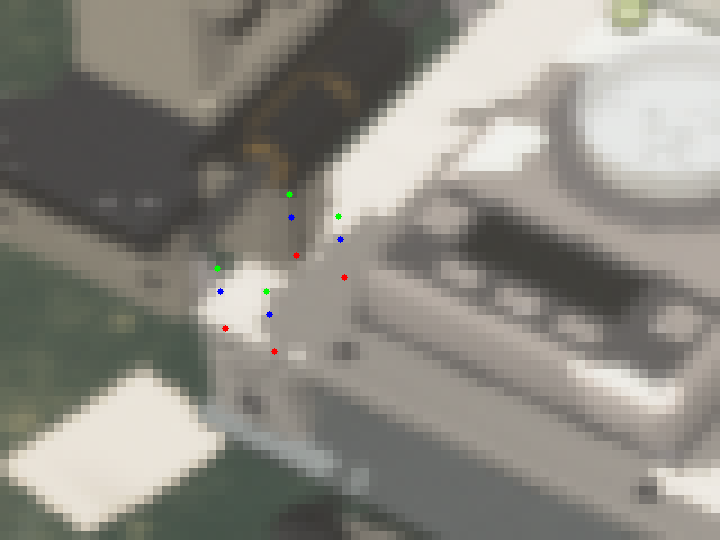

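```bash
for i in 1; do python3 -m inch '[{"jaw":1,"tx":0,"ty":0,"tz":1.2,"rx":0,"ry":0,"rz":0},{"jaw":1,"tx":0,"ty":0,"tz":1.2,"rx":0,"ry":0,"rz":0}]'; done|grep -E "ee|force"
```

```text
ee_pos: [0.4937, 0.079, 0.0651]
ft_force: [0.3, 0.4, 0.5]
```

```bash
python3 -m inch '[{"jaw":1,"tx":0,"ty":0,"tz":1.2,"rx":0,"ry":0,"rz":0},{"jaw":1,"tx":0,"ty":0,"tz":1.2,"rx":0,"ry":0,"rz":0}]' |grep -E "ee|force"
```

```text
ee_pos: [0.4937, 0.079, 0.0639]
ft_force: [0.5, -0.3, 0.1]
```

```bash
python3 -m inch '[{"jaw":1,"tx":0,"ty":0,"tz":1.2,"rx":0,"ry":0,"rz":0},{"jaw":1,"tx":0,"ty":0,"tz":1.2,"rx":0,"ry":0,"rz":0}]' |grep -E "ee|force"; python3 - <<'E'
from h import *
f=grab_frame("wrist");Pt=cloud(f,f["mount"]);cv2.imwrite("pics/w2.png",cv2.resize(f["color"][180:340,200:440,::-1],None,fx=3,fy=3))
for v in range(224,246,2): print(v,[ (Pt[v,u]*1000).round(1).tolist() for u in (312,328)])
go(-75,90,53)
E
```

```text
ee_pos: [0.4937, 0.079, 0.0627]
ft_force: [-0.2, -0.1, 0.2]
224 [[12.7, -4.2, 9.4], [12.9, 6.2, 8.7]]
226 [[11.3, -4.2, 9.3], [11.4, 6.3, 9.0]]
228 [[10.2, -4.2, 8.6], [9.9, 6.3, 9.4]]
230 [[9.0, -4.2, 8.1], [9.1, 6.2, 7.9]]
232 [[6.8, -4.2, 10.1], [7.4, 6.3, 8.5]]
234 [[5.6, -4.2, 9.5], [5.6, 6.3, 9.4]]
236 [[11.5, -3.7, -7.6], [11.4, 5.8, -7.3]]
238 [[11.8, -3.7, -11.0], [11.5, 5.7, -10.4]]
240 [[11.3, -3.6, -12.8], [11.3, 5.6, -12.7]]
242 [[11.3, -3.5, -15.6], [11.4, 5.6, -15.7]]
244 [[11.6, -3.5, -18.7], [11.4, 5.5, -18.3]]
t 4.0667 F [-0.29  0.62 -0.14] tip 45.78 shift [ 0.2  1.1 -7.2] rot [-0.    -0.     0.001] open 0.0004
```

View pics/w2.png

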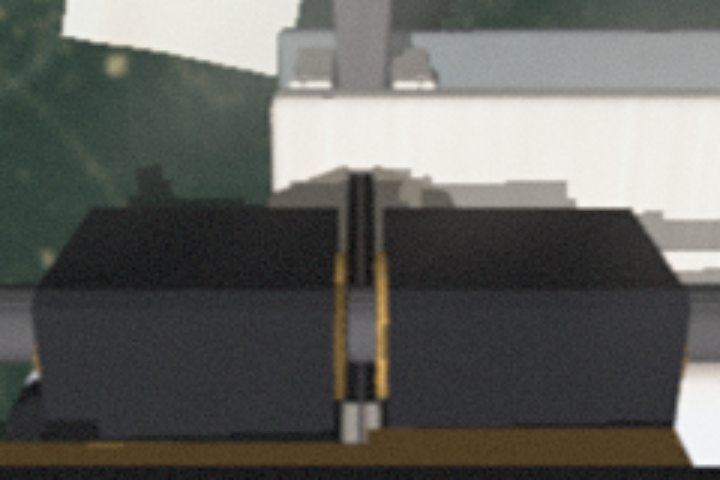

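```bash
python3 -m inch '[{"jaw":1,"tx":0,"ty":0,"tz":1.2,"rx":0,"ry":0,"rz":0},{"jaw":1,"tx":0,"ty":0,"tz":1.2,"rx":0,"ry":0,"rz":0}]' |grep -E "ee|force"
```

```text
ee_pos: [0.4937, 0.079, 0.0616]
ft_force: [-0.1, -0.1, 0.1]
```

```bash
python3 -m inch '[{"jaw":1,"tx":0,"ty":0,"tz":1.2,"rx":0,"ry":0,"rz":0},{"jaw":1,"tx":0,"ty":0,"tz":1.2,"rx":0,"ry":0,"rz":0}]' |grep -E "ee|force"
```

```text
ee_pos: [0.4937, 0.079, 0.0603]
ft_force: [0.3, 0.2, -0.3]
```

```bash
python3 -m inch '[{"jaw":1,"tx":0,"ty":0,"tz":1.2,"rx":0,"ry":0,"rz":0},{"jaw":1,"tx":0,"ty":0,"tz":1.2,"rx":0,"ry":0,"rz":0}]' |grep -E "ee|force"; python3 - <<'E'
from h import *
s=observe();f=grab_frame("scene")
R=Ro.from_euler('xyz',s['orientation']).as_matrix()
im=f["color"][:,:,::-1].copy();x0,y0=240,165
o=cv2.resize(im[y0:y0+60,x0:x0+80],None,fx=9,fy=9,interpolation=cv2.INTER_CUBIC)
cv2.imwrite("pics/nl4.png",o)
P=cloud(f);q=(P-s['ee_pos'])@R
for r in range(180,200,2): print(r,[(q[r,c]*1000).round(0).astype(int).tolist() for c in range(262,280,3)])
E
```

```text
ee_pos: [0.4937, 0.079, 0.0591]
ft_force: [0.4, -0.4, -0.6]
180 [[-18, -48, -111], [-24, -44, -111], [-24, -32, -101], [-25, -21, -92], [-32, -17, -92], [-36, -10, -88]]
182 [[-20, -52, -108], [-23, -43, -102], [-21, -29, -90], [-30, -27, -92], [-39, -26, -96], [-38, -13, -84]]
184 [[-26, -59, -110], [-11, -31, -79], [-21, -30, -82], [-31, -30, -87], [-38, -26, -88], [-38, -13, -77]]
186 [[-31, -66, -110], [-8, -28, -67], [-28, -39, -87], [-32, -32, -82], [-36, -24, -78], [13, 47, 7]]
188 [[-34, -71, -109], [-27, -51, -89], [-32, -45, -86], [-11, -8, -44], [-11, 4, -34], [-11, 17, -22]]
190 [[-36, -74, -105], [-31, -56, -87], [-10, -20, -46], [-10, -9, -36], [-10, 5, -24], [3, 32, 6]]
192 [[-29, -67, -88], [7, -15, -25], [-9, -21, -38], [-12, -12, -32], [-9, 5, -16], [0, 28, 9]]
194 [[-31, -70, -85], [7, -16, -18], [-7, -20, -29], [-9, -10, -21], [-12, 0, -14], [-7, 19, 5]]
196 [[32, -2, 16], [18, -5, 6], [13, 2, 10], [-11, -12, -16], [-1, 12, 11], [-13, 11, 4]]
198 [[29, -6, 19], [14, -10, 8], [6, -7, 6], [-1, -1, 7], [-8, 3, 7], [-16, 7, 7]]
```

View pics/nl4.png

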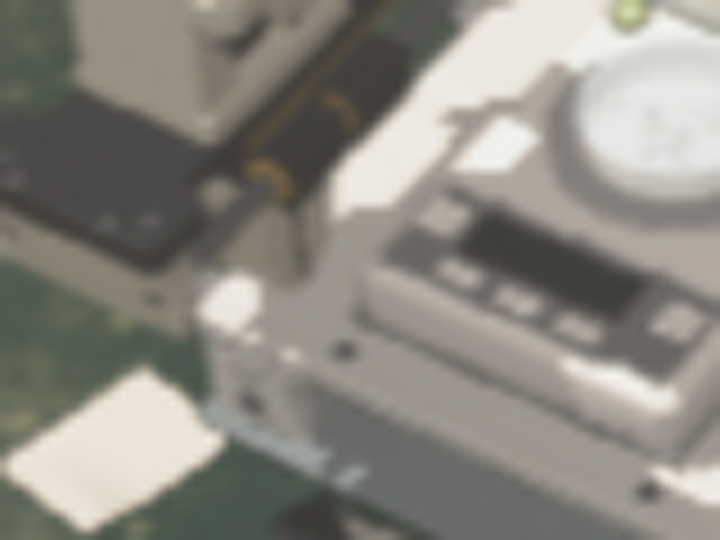

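```bash
python3 -m inch '[{"jaw":1,"tx":0,"ty":0,"tz":1.5,"rx":0,"ry":0,"rz":0},{"jaw":1,"tx":0,"ty":0,"tz":1.5,"rx":0,"ry":0,"rz":0}]' |grep -E "ee|force"
```

```text
ee_pos: [0.4937, 0.079, 0.0576]
ft_force: [-0.5, -0.1, -0.6]
```

```bash
python3 -m inch '[{"jaw":1,"tx":0,"ty":0,"tz":1.5,"rx":0,"ry":0,"rz":0},{"jaw":1,"tx":0,"ty":0,"tz":1.5,"rx":0,"ry":0,"rz":0}]' |grep -E "ee|force"
```

```text
ee_pos: [0.4936, 0.079, 0.0561]
ft_force: [-0.7, 0.0, 0.3]
```

```bash
python3 -m inch '[{"jaw":1,"tx":0,"ty":0,"tz":1.5,"rx":0,"ry":0,"rz":0},{"jaw":1,"tx":0,"ty":0,"tz":1.5,"rx":0,"ry":0,"rz":0}]' |grep -E "ee|force"; python3 - <<'E'
from h import *
f=grab_frame("wrist");Pt=cloud(f,f["mount"]);cv2.imwrite("pics/w3.png",cv2.resize(f["color"][180:340,200:440,::-1],None,fx=3,fy=3))
for v in range(220,246,2): print(v,[ (Pt[v,u]*1000).round(1).tolist() for u in (308,312,320,328)])
go(-75,90,53)
E
```

```text
ee_pos: [0.4937, 0.079, 0.0546]
ft_force: [0.3, 0.3, -0.1]
220 [[18.5, -6.4, 1.0], [19.0, -3.9, -0.3], [18.8, 1.0, 0.2], [18.7, 5.9, 0.4]]
222 [[17.1, -6.4, 1.3], [17.3, -3.9, 0.8], [17.3, 1.0, 0.8], [17.4, 6.0, 0.5]]
224 [[15.8, -6.4, 1.3], [16.3, -3.9, -0.0], [16.3, 1.0, -0.1], [16.3, 5.9, -0.1]]
226 [[15.0, -6.4, -0.1], [14.8, -3.9, 0.5], [14.8, 1.0, 0.4], [15.0, 6.0, -0.2]]
228 [[13.3, -6.4, 0.7], [13.3, -4.0, 0.9], [13.0, 1.0, 1.6], [13.5, 6.0, 0.2]]
230 [[12.1, -6.4, 0.4], [11.6, -4.0, 1.6], [11.7, 1.0, 1.6], [12.0, 6.0, 0.7]]
232 [[11.0, -6.4, -0.1], [10.9, -3.9, 0.2], [11.0, 1.0, 0.0], [10.6, 6.0, 0.9]]
234 [[9.5, -6.5, 0.3], [9.4, -4.0, 0.5], [9.3, 1.0, 0.7], [9.2, 6.0, 0.9]]
236 [[7.8, -6.5, 1.0], [11.3, -3.8, -6.9], [7.8, 1.0, 1.1], [10.9, 5.8, -6.1]]
238 [[12.1, -6.0, -11.7], [11.5, -3.7, -10.5], [10.1, 1.0, -7.1], [11.5, 5.7, -10.3]]
240 [[11.7, -5.9, -13.7], [11.7, -3.6, -13.6], [9.8, 1.0, -9.4], [11.5, 5.6, -13.2]]
242 [[11.6, -5.8, -16.2], [11.1, -3.5, -15.2], [10.0, 1.0, -12.8], [11.6, 5.5, -16.2]]
244 [[11.1, -5.7, -17.7], [11.7, -3.4, -19.0], [9.4, 1.0, -14.1], [11.8, 5.5, -19.2]]
t 5.1667 F [ 0.37 -0.91 -0.26] tip 37.66 shift [  0.2   1.1 -15.3] rot [-0.    -0.     0.001] open 0.0003
```

View pics/w3.png

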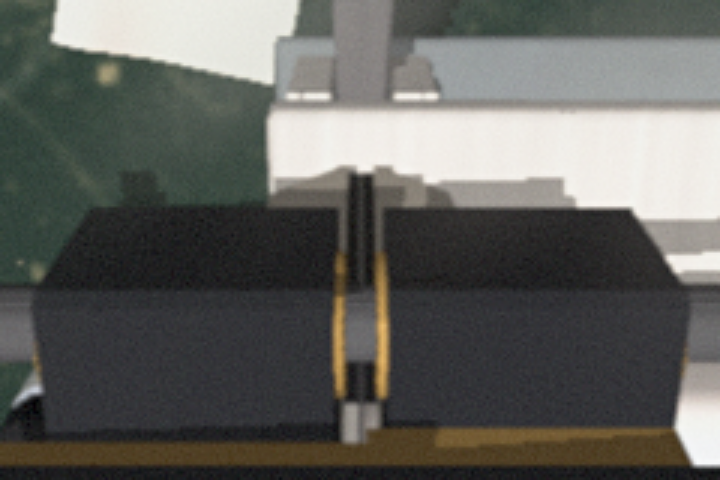

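```bash
python3 -m inch '[{"jaw":1,"tx":0,"ty":0,"tz":1.5,"rx":0,"ry":0,"rz":0},{"jaw":1,"tx":0,"ty":0,"tz":1.5,"rx":0,"ry":0,"rz":0}]' |grep -E "ee|force"
```

```text
ee_pos: [0.4937, 0.079, 0.0531]
ft_force: [0.4, 0.0, 1.2]
```

```bash
python3 -m inch '[{"jaw":1,"tx":0,"ty":0,"tz":1.2,"rx":0,"ry":0,"rz":0},{"jaw":1,"tx":0,"ty":0,"tz":1.2,"rx":0,"ry":0,"rz":0}]' |grep -E "ee|force"
```

```text
ee_pos: [0.4937, 0.079, 0.0519]
ft_force: [-0.4, -0.6, 0.1]
```

```bash
python3 -m inch '[{"jaw":1,"tx":0,"ty":0,"tz":0.8,"rx":0,"ry":0,"rz":0},{"jaw":1,"tx":0,"ty":0,"tz":0.8,"rx":0,"ry":0,"rz":0}]' |grep -E "ee|force"
```

```text
ee_pos: [0.4937, 0.079, 0.0512]
ft_force: [0.4, -0.7, -0.6]
```

```bash
python3 -m inch '[{"jaw":1,"tx":0,"ty":0,"tz":0.8,"rx":0,"ry":0,"rz":0},{"jaw":1,"tx":0,"ty":0,"tz":0.8,"rx":0,"ry":0,"rz":0}]' |grep -E "ee|force"
```

```text
ee_pos: [0.4937, 0.079, 0.0504]
ft_force: [-0.8, -0.1, -1.1]
```

```bash
python3 -m inch '[{"jaw":1,"tx":0,"ty":0,"tz":0.8,"rx":0,"ry":0,"rz":0},{"jaw":1,"tx":0,"ty":0,"tz":0.8,"rx":0,"ry":0,"rz":0}]' |grep -E "ee|force"
```

```text
ee_pos: [0.4937, 0.079, 0.0496]
ft_force: [0.1, -0.5, 0.3]
```

```bash
python3 -m inch '[{"jaw":1,"tx":0,"ty":0,"tz":0.8,"rx":0,"ry":0,"rz":0},{"jaw":1,"tx":0,"ty":0,"tz":0.8,"rx":0,"ry":0,"rz":0}]' |grep -E "ee|force"
```

```text
ee_pos: [0.4938, 0.079, 0.0489]
ft_force: [0.2, 0.6, 0.6]
```

```bash
python3 -m inch '[{"jaw":1,"tx":0,"ty":0,"tz":0.8,"rx":0,"ry":0,"rz":0},{"jaw":1,"tx":0,"ty":0,"tz":0.8,"rx":0,"ry":0,"rz":0}]' |grep -E "ee|force"
```

```text
ee_pos: [0.4939, 0.079, 0.0488]
ft_force: [-2.3, -0.9, 7.2]
```

```bash
python3 -m inch '[{"jaw":1,"tx":0,"ty":0,"tz":0.8,"rx":0,"ry":0,"rz":0},{"jaw":1,"tx":0,"ty":0,"tz":0.8,"rx":0,"ry":0,"rz":0}]' |grep -E "ee|force"; python3 - <<'E'
from h import *
f=grab_frame("wrist");Pt=cloud(f,f["mount"]);
for v in range(224,246,2): print(v,[ (Pt[v,u]*1000).round(1).tolist() for u in (308,312,320,328)])
go(-75,90,53)
f=grab_frame("scene")
o=cv2.resize(f["color"][165:225,240:320,::-1],None,fx=9,fy=9,interpolation=cv2.INTER_CUBIC);cv2.imwrite("pics/nl5.png",o)
E
```

```text
ee_pos: [0.4939, 0.079, 0.0487]
ft_force: [-4.5, -0.8, 14.5]
224 [[18.3, -6.1, -5.3], [18.3, -3.8, -5.2], [18.3, 1.0, -5.2], [18.4, 5.8, -5.5]]
226 [[16.7, -6.2, -4.5], [17.1, -3.8, -5.4], [17.0, 1.0, -5.2], [17.4, 5.8, -6.3]]
228 [[15.1, -6.2, -3.6], [15.8, -3.8, -5.5], [15.8, 1.0, -5.3], [15.6, 5.8, -4.8]]
230 [[14.5, -6.2, -5.5], [14.5, -3.8, -5.4], [14.4, 1.0, -5.2], [13.9, 5.9, -4.0]]
232 [[12.9, -6.2, -4.6], [13.3, -3.8, -5.6], [13.3, 1.0, -5.6], [13.1, 5.8, -5.1]]
234 [[12.0, -6.2, -5.5], [12.2, -3.8, -6.0], [11.7, 1.0, -4.8], [11.7, 5.9, -4.9]]
236 [[10.3, -6.2, -4.8], [11.3, -3.8, -7.1], [10.9, 1.0, -6.0], [11.6, 5.8, -7.7]]
238 [[11.3, -6.0, -10.0], [11.2, -3.7, -9.8], [9.9, 1.0, -6.7], [11.8, 5.7, -11.1]]
240 [[11.5, -5.9, -13.3], [11.4, -3.6, -13.1], [10.1, 1.0, -10.0], [11.1, 5.7, -12.2]]
242 [[11.5, -5.8, -15.9], [11.5, -3.5, -15.9], [9.3, 1.0, -11.2], [11.4, 5.6, -15.7]]
244 [[11.7, -5.7, -19.0], [11.3, -3.5, -18.2], [10.1, 1.0, -15.5], [11.8, 5.5, -19.2]]
t 6.55 F [-4.64 -0.37 15.25] tip 31.75 shift [  0.2   0.9 -21.3] rot [ 0.001 -0.     0.001] open 0.0004
```

View pics/nl5.png

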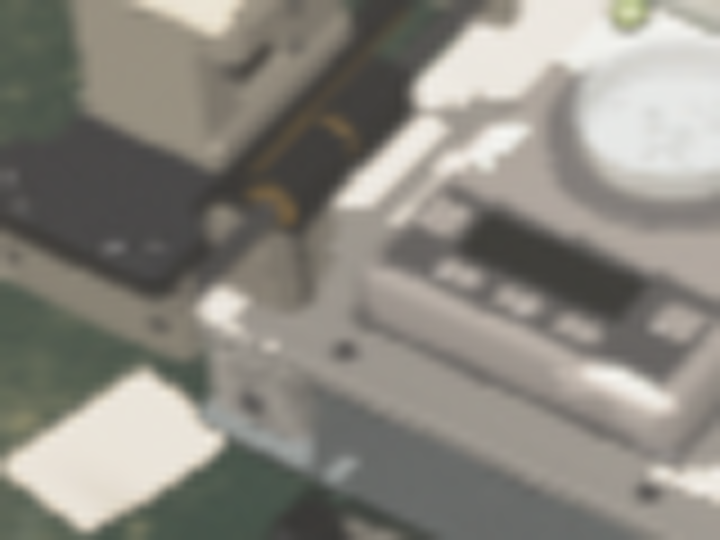

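near_left is firm: 15 N moved it by about 0.1 mm. With the jaws shut, the fingertips touch when the TCP is at z ≈ 48.9 mm. Next is far_left.

```bash
python3 -m inch '[{"jaw":1,"tx":0,"ty":0,"tz":-12,"rx":0,"ry":0,"rz":0},{"jaw":1,"tx":0,"ty":38,"tz":-12,"rx":0,"ry":0,"rz":0},{"jaw":1,"tx":0,"ty":76,"tz":-12,"rx":0,"ry":0,"rz":0},{"jaw":1,"tx":0,"ty":114,"tz":-12,"rx":0,"ry":0,"rz":0},{"jaw":1,"tx":0,"ty":151,"tz":-12,"rx":0,"ry":0,"rz":0}]'|grep -E "ee|force"; python3 -m inch '[{"jaw":1,"tx":0,"ty":0,"tz":0,"rx":0,"ry":0,"rz":0},{"jaw":1,"tx":0,"ty":0,"tz":0,"rx":0,"ry":0,"rz":0}]'|grep -E "ee|force"; sed -i 's/tipz+17/tipz-4.1/; s/\[2\]-.017/[2]+.0041/' h.py; python3 -c "
from h import *
go(75,90,53)"
```

```text
ee_pos: [0.6463, 0.0732, 0.0596]
ft_force: [-0.1, -0.6, 0.3]
ee_pos: [0.6456, 0.073, 0.0582]
ft_force: [-1.2, 0.1, -0.3]
t 7.1833 F [-1.17  0.06 -0.32] tip 62.29 shift [ 0.3 -1.   9.3] rot [-0.    -0.     0.001] open 0.0002
```

```bash
python3 -m inch '[{"jaw":1,"tx":0,"ty":-1,"tz":4,"rx":0,"ry":0,"rz":0},{"jaw":1,"tx":0,"ty":-1,"tz":8,"rx":0,"ry":0,"rz":0},{"jaw":1,"tx":0,"ty":-1,"tz":8,"rx":0,"ry":0,"rz":0},{"jaw":1,"tx":0,"ty":-1,"tz":8,"rx":0,"ry":0,"rz":0}]'|grep -E "ee|force"
```

```text
ee_pos: [0.6426, 0.0735, 0.0512]
ft_force: [0.2, -0.2, 0.1]
```

```bash
python3 -m inch '[{"jaw":1,"tx":0,"ty":0,"tz":0.6,"rx":0,"ry":0,"rz":0},{"jaw":1,"tx":0,"ty":0,"tz":0.6,"rx":0,"ry":0,"rz":0}]'|grep -E "ee|force"
```

```text
ee_pos: [0.6435, 0.0733, 0.051]
ft_force: [-0.1, 0.6, 0.3]
```

```bash
python3 -m inch '[{"jaw":1,"tx":0,"ty":0,"tz":0.6,"rx":0,"ry":0,"rz":0},{"jaw":1,"tx":0,"ty":0,"tz":0.6,"rx":0,"ry":0,"rz":0}]'|grep -E "ee|force"
```

```text
ee_pos: [0.6437, 0.0733, 0.0502]
ft_force: [0.2, 0.3, -0.2]
```

```bash
python3 -m inch '[{"jaw":1,"tx":0,"ty":0,"tz":0.6,"rx":0,"ry":0,"rz":0},{"jaw":1,"tx":0,"ty":0,"tz":0.6,"rx":0,"ry":0,"rz":0}]'|grep -E "ee|force"
```

```text
ee_pos: [0.6436, 0.0733, 0.0495]
ft_force: [0.8, 0.2, -0.1]
```

```bash
python3 -m inch '[{"jaw":1,"tx":0,"ty":0,"tz":0.6,"rx":0,"ry":0,"rz":0},{"jaw":1,"tx":0,"ty":0,"tz":0.6,"rx":0,"ry":0,"rz":0}]'|grep -E "ee|force"
```

```text
ee_pos: [0.6437, 0.0733, 0.049]
ft_force: [-0.5, -0.0, -0.8]
```

```bash
python3 -m inch '[{"jaw":1,"tx":0,"ty":0,"tz":0.5,"rx":0,"ry":0,"rz":0},{"jaw":1,"tx":0,"ty":0,"tz":0.5,"rx":0,"ry":0,"rz":0}]'|grep -E "ee|force"
```

```text
ee_pos: [0.6437, 0.0733, 0.0489]
ft_force: [-1.5, 0.4, 4.4]
```

```bash
python3 -m inch '[{"jaw":1,"tx":0,"ty":0,"tz":0.5,"rx":0,"ry":0,"rz":0},{"jaw":1,"tx":0,"ty":0,"tz":0.5,"rx":0,"ry":0,"rz":0}]'|grep -E "ee|force"
```

```text
ee_pos: [0.6437, 0.0733, 0.0489]
ft_force: [-2.9, 0.4, 7.6]
```

far_left is firm too: 7.6 N with no movement. I lift over the balance and go to far_right.

```bash
python3 -m inch '[{"jaw":1,"tx":0,"ty":0,"tz":-36,"rx":0,"ry":0,"rz":0},{"jaw":1,"tx":0,"ty":0,"tz":-70,"rx":0,"ry":0,"rz":0},{"jaw":1,"tx":-36,"ty":0,"tz":-70,"rx":0,"ry":0,"rz":0},{"jaw":1,"tx":-72,"ty":0,"tz":-70,"rx":0,"ry":0,"rz":0},{"jaw":1,"tx":-110,"ty":0,"tz":-70,"rx":0,"ry":0,"rz":0}]'|grep -E "ee|force"; python3 -m inch '[{"jaw":1,"tx":-36,"ty":0,"tz":0,"rx":0,"ry":0,"rz":0},{"jaw":1,"tx":-70,"ty":0,"tz":0,"rx":0,"ry":0,"rz":0},{"jaw":1,"tx":-70,"ty":0,"tz":0,"rx":0,"ry":0,"rz":0},{"jaw":1,"tx":-70,"ty":0,"tz":30,"rx":0,"ry":0,"rz":0},{"jaw":1,"tx":-70,"ty":0,"tz":50,"rx":0,"ry":0,"rz":0}]'|grep -E "ee|force";python3 -c "
from h import *
go(75,-90,53)"
```

```text
ee_pos: [0.6397, -0.0369, 0.1186]
ft_force: [0.4, -0.1, -0.5]
ee_pos: [0.6369, -0.1074, 0.0671]
ft_force: [-0.0, 0.7, -1.4]
t 9.35 F [-0.01  0.66 -1.4 ] tip 71.25 shift [ 0.8  0.7 18.2] rot [ 0.001  0.    -0.001] open 0.0007
```

```bash
python3 -m inch '[{"jaw":1,"tx":0.5,"ty":0.5,"tz":10,"rx":0,"ry":0,"rz":0},{"jaw":1,"tx":0.5,"ty":0.5,"tz":15,"rx":0,"ry":0,"rz":0},{"jaw":1,"tx":0.5,"ty":0.5,"tz":15,"rx":0,"ry":0,"rz":0},{"jaw":1,"tx":0.5,"ty":0.5,"tz":15,"rx":0,"ry":0,"rz":0}]'|grep -E "ee|force"
```

```text
ee_pos: [0.638, -0.1058, 0.0536]
ft_force: [0.2, -0.3, 0.1]
```

```bash
python3 -m inch '[{"jaw":1,"tx":0,"ty":0,"tz":0.6,"rx":0,"ry":0,"rz":0},{"jaw":1,"tx":0,"ty":0,"tz":0.6,"rx":0,"ry":0,"rz":0}]'|grep -E "ee|force"
```

```text
ee_pos: [0.6381, -0.1061, 0.0535]
ft_force: [0.3, 0.3, 0.1]
```

```bash
python3 -m inch '[{"jaw":1,"tx":0,"ty":0,"tz":0.6,"rx":0,"ry":0,"rz":0},{"jaw":1,"tx":0,"ty":0,"tz":0.6,"rx":0,"ry":0,"rz":0}]'|grep -E "ee|force"
```

```text
ee_pos: [0.6376, -0.1061, 0.0523]
ft_force: [-0.8, -0.3, -0.1]
```

```bash
python3 -m inch '[{"jaw":1,"tx":0,"ty":0,"tz":0.6,"rx":0,"ry":0,"rz":0},{"jaw":1,"tx":0,"ty":0,"tz":0.6,"rx":0,"ry":0,"rz":0}]'|grep -E "ee|force"
```

```text
ee_pos: [0.6373, -0.1061, 0.0512]
ft_force: [-0.3, -0.6, 0.3]
```

```bash
python3 -m inch '[{"jaw":1,"tx":0,"ty":0,"tz":0.6,"rx":0,"ry":0,"rz":0},{"jaw":1,"tx":0,"ty":0,"tz":0.6,"rx":0,"ry":0,"rz":0}]'|grep -E "ee|force"
```

```text
ee_pos: [0.6373, -0.1061, 0.0504]
ft_force: [0.2, 1.0, -0.4]
```

```bash
python3 -m inch '[{"jaw":1,"tx":0,"ty":0,"tz":0.6,"rx":0,"ry":0,"rz":0},{"jaw":1,"tx":0,"ty":0,"tz":0.6,"rx":0,"ry":0,"rz":0}]'|grep -E "ee|force"
```

```text
ee_pos: [0.6373, -0.1061, 0.0498]
ft_force: [0.5, -0.3, 0.1]
```

```bash
python3 -m inch '[{"jaw":1,"tx":0,"ty":0,"tz":0.6,"rx":0,"ry":0,"rz":0},{"jaw":1,"tx":0,"ty":0,"tz":0.6,"rx":0,"ry":0,"rz":0}]'|grep -E "ee|force"
```

```text
ee_pos: [0.6373, -0.1061, 0.0492]
ft_force: [-0.1, 0.6, 0.4]
```

```bash
python3 -m inch '[{"jaw":1,"tx":0,"ty":0,"tz":0.6,"rx":0,"ry":0,"rz":0},{"jaw":1,"tx":0,"ty":0,"tz":0.6,"rx":0,"ry":0,"rz":0}]'|grep -E "ee|force"
```

```text
ee_pos: [0.6374, -0.1061, 0.0489]
ft_force: [-0.8, 0.9, 2.5]
```

```bash
python3 -m inch '[{"jaw":1,"tx":0,"ty":0,"tz":0.5,"rx":0,"ry":0,"rz":0},{"jaw":1,"tx":0,"ty":0,"tz":0.5,"rx":0,"ry":0,"rz":0}]'|grep -E "ee|force"
```

```text
ee_pos: [0.6374, -0.1061, 0.0489]
ft_force: [-1.7, 0.8, 5.9]
```

far_right is firm at 5.9 N. That leaves near_right, which I still check by pressing.

```bash
python3 -m inch '[{"jaw":1,"tx":0,"ty":0,"tz":-12,"rx":0,"ry":0,"rz":0},{"jaw":1,"tx":0,"ty":-38,"tz":-12,"rx":0,"ry":0,"rz":0},{"jaw":1,"tx":0,"ty":-76,"tz":-12,"rx":0,"ry":0,"rz":0},{"jaw":1,"tx":0,"ty":-114,"tz":-12,"rx":0,"ry":0,"rz":0},{"jaw":1,"tx":0,"ty":-150,"tz":-12,"rx":0,"ry":0,"rz":0}]'|grep -E "ee|force"; python3 -m inch '[{"jaw":1,"tx":0,"ty":0,"tz":0,"rx":0,"ry":0,"rz":0},{"jaw":1,"tx":0,"ty":0,"tz":5,"rx":0,"ry":0,"rz":0},{"jaw":1,"tx":0,"ty":0,"tz":8,"rx":0,"ry":0,"rz":0},{"jaw":1,"tx":0,"ty":0,"tz":8,"rx":0,"ry":0,"rz":0}]'|grep -E "ee|force"; python3 -c "
from h import *
go(-75,-90,53)"
```

```text
ee_pos: [0.4857, -0.1001, 0.0607]
ft_force: [-0.1, -0.6, 0.3]
ee_pos: [0.4889, -0.1007, 0.052]
ft_force: [0.0, 0.1, 1.1]
t 11.7667 F [0.02 0.08 1.12] tip 56.11 shift [-0.  -1.1  3.1] rot [0.001 0.    0.001] open 0.0005
```

```bash
python3 -m inch '[{"jaw":1,"tx":0,"ty":0,"tz":0.6,"rx":0,"ry":0,"rz":0},{"jaw":1,"tx":0,"ty":0,"tz":0.6,"rx":0,"ry":0,"rz":0}]'|grep -E "ee|force"
```

```text
ee_pos: [0.4884, -0.1005, 0.0514]
ft_force: [-0.6, 0.4, 0.0]
```

```bash
python3 -m inch '[{"jaw":1,"tx":0,"ty":0,"tz":0.6,"rx":0,"ry":0,"rz":0},{"jaw":1,"tx":0,"ty":0,"tz":0.6,"rx":0,"ry":0,"rz":0}]'|grep -E "ee|force"
```

```text
ee_pos: [0.4878, -0.1004, 0.0508]
ft_force: [-0.1, -0.3, 0.5]
```

```bash
python3 -m inch '[{"jaw":1,"tx":0,"ty":0,"tz":0.6,"rx":0,"ry":0,"rz":0},{"jaw":1,"tx":0,"ty":0,"tz":0.6,"rx":0,"ry":0,"rz":0}]'|grep -E "ee|force"
```

```text
ee_pos: [0.4875, -0.1004, 0.0503]
ft_force: [0.3, -0.8, 0.8]
```

```bash
python3 -m inch '[{"jaw":1,"tx":0,"ty":0,"tz":0.6,"rx":0,"ry":0,"rz":0},{"jaw":1,"tx":0,"ty":0,"tz":0.6,"rx":0,"ry":0,"rz":0}]'|grep -E "ee|force"
```

```text
ee_pos: [0.4874, -0.1004, 0.0498]
ft_force: [-0.1, 1.5, -0.2]
```

```bash
python3 -m inch '[{"jaw":1,"tx":0,"ty":0,"tz":0.6,"rx":0,"ry":0,"rz":0},{"jaw":1,"tx":0,"ty":0,"tz":0.6,"rx":0,"ry":0,"rz":0}]'|grep -E "ee|force"
```

```text
ee_pos: [0.4874, -0.1004, 0.0491]
ft_force: [0.5, 0.3, -0.8]
```

```bash
python3 -m inch '[{"jaw":1,"tx":0,"ty":0,"tz":0.6,"rx":0,"ry":0,"rz":0},{"jaw":1,"tx":0,"ty":0,"tz":0.6,"rx":0,"ry":0,"rz":0}]'|grep -E "ee|force"
```

```text
ee_pos: [0.4875, -0.1004, 0.0487]
ft_force: [-0.4, -0.1, 2.1]
```

```bash
python3 -m inch '[{"jaw":1,"tx":0,"ty":0,"tz":0.6,"rx":0,"ry":0,"rz":0},{"jaw":1,"tx":0,"ty":0,"tz":0.6,"rx":0,"ry":0,"rz":0}]'|grep -E "ee|force"
```

```text
ee_pos: [0.4875, -0.1005, 0.0481]
ft_force: [-1.0, -0.6, 3.0]
```

It is already giving, 0.8 mm at 3 N. I keep going.

```bash
python3 -m inch '[{"jaw":1,"tx":0,"ty":0,"tz":0.7,"rx":0,"ry":0,"rz":0},{"jaw":1,"tx":0,"ty":0,"tz":0.7,"rx":0,"ry":0,"rz":0}]'|grep -E "ee|force"
```

```text
ee_pos: [0.4875, -0.1005, 0.0473]
ft_force: [-1.5, -0.6, 3.2]
```

```bash
python3 -m inch '[{"jaw":1,"tx":0,"ty":0,"tz":0.8,"rx":0,"ry":0,"rz":0},{"jaw":1,"tx":0,"ty":0,"tz":0.8,"rx":0,"ry":0,"rz":0}]'|grep -E "ee|force"
```

```text
ee_pos: [0.4875, -0.1006, 0.0465]
ft_force: [-1.1, -0.9, 4.2]
```

```bash
python3 -m inch '[{"jaw":1,"tx":0,"ty":0,"tz":0.8,"rx":0,"ry":0,"rz":0},{"jaw":1,"tx":0,"ty":0,"tz":0.8,"rx":0,"ry":0,"rz":0}]'|grep -E "ee|force"
```

```text
ee_pos: [0.4875, -0.1006, 0.0458]
ft_force: [-2.7, -1.8, 5.7]
```

```bash
python3 -m inch '[{"jaw":1,"tx":0,"ty":0,"tz":0.6,"rx":0,"ry":0,"rz":0},{"jaw":1,"tx":0,"ty":0,"tz":0.6,"rx":0,"ry":0,"rz":0}]'|grep -E "ee|force"
```

```text
ee_pos: [0.4875, -0.1006, 0.0457]
ft_force: [-3.6, -1.8, 10.0]
```

```bash
python3 -m inch '[{"jaw":1,"tx":0,"ty":0,"tz":0.6,"rx":0,"ry":0,"rz":0},{"jaw":1,"tx":0,"ty":0,"tz":0.6,"rx":0,"ry":0,"rz":0}]'|grep -E "ee|force"
```

```text
ee_pos: [0.4875, -0.1007, 0.0456]
ft_force: [-5.1, -1.3, 13.5]
```

near_right gives: it sank about 3.2 mm at 3–5 N, then hit bottom. I lift off and move over its shim's thumb pad.

```bash
python3 -m inch '[{"jaw":1,"tx":0,"ty":0,"tz":-10,"rx":0,"ry":0,"rz":0},{"jaw":1,"tx":0,"ty":0,"tz":-48,"rx":0,"ry":0,"rz":0},{"jaw":1,"tx":-25,"ty":0,"tz":-50,"rx":0,"ry":0,"rz":0},{"jaw":1,"tx":-52,"ty":0,"tz":-50,"rx":0,"ry":0,"rz":0},{"jaw":1,"tx":-52,"ty":0,"tz":-50,"rx":0,"ry":0,"rz":0}]'|grep -E "ee|force"; python3 -m inch '[{"jaw":1,"tx":0,"ty":0,"tz":0,"rx":0,"ry":0,"rz":0},{"jaw":1,"tx":0,"ty":0,"tz":0,"rx":0,"ry":0,"rz":0}]'|grep -E "ee|force"; python3 - <<'E'
from h import *
go(-75,-142,84)
s=observe();f=grab_frame("wrist");cv2.imwrite("pics/w4.png",f["color"][:,:,::-1])
f=grab_frame("scene");cv2.imwrite("pics/s4.png",cv2.resize(f["color"][130:270,240:400,::-1],None,fx=4.5,fy=4,interpolation=cv2.INTER_CUBIC))
E
```

```text
ee_pos: [0.4864, -0.1558, 0.0954]
ft_force: [0.4, -0.7, 0.4]
ee_pos: [0.4852, -0.1519, 0.0941]
ft_force: [-0.3, 0.7, 0.5]
t 14.35 F [-0.33  0.72  0.52] tip 98.24 shift [-0.8  0.6 14.2] rot [-0.001 -0.001  0.   ] open 0.0004
```

View pics/w4.png

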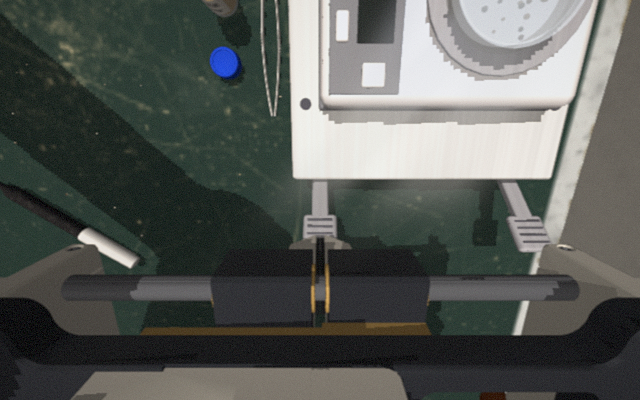

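View pics/s4.png

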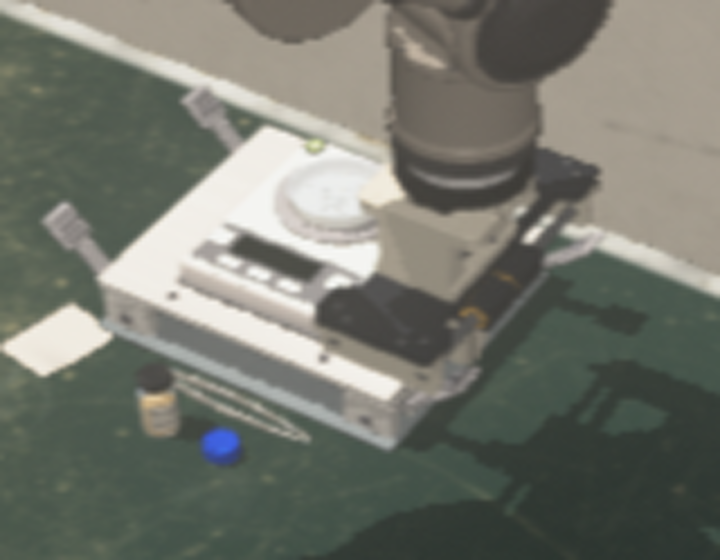

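```bash
python3 - <<'E'
from h import *
s=observe();f=grab_frame("wrist")
T=np.eye(4);T[:3,:3]=Ro.from_euler('xyz',s['orientation']).as_matrix();T[:3,3]=s['ee_pos']
P=cloud(f,T@f["mount"])
c,sn=np.cos(YAW),np.sin(YAW)
def L(p): d=p[:2]-C; return (np.array([c*d[0]+sn*d[1],-sn*d[0]+c*d[1],p[2]])*1000).round(1)
for u,v in[(320,200),(320,215),(320,222),(320,228),(320,234),(308,225),(332,225),(304,225),(336,225)]: print((u,v),L(P[v,u]))
go(-75,-142,86)
E
```

```text
(320, 200) [ -74.5 -121.2   52.3]
(320, 215) [ -74.5 -129.    64.2]
(320, 222) [ -74.5 -133.    67.8]
(320, 228) [ -74.5 -136.9   69.7]
(320, 234) [ -74.5 -139.1   75.3]
(308, 225) [ -83.  -134.6   69.9]
(332, 225) [ -65.9 -135.6   67.2]
(304, 225) [ -85.9 -134.9   68.9]
(336, 225) [ -58.9 -161.2    0.9]
t 14.5 F [-0.24 -1.09 -0.16] tip 98.29 shift [-1.2  0.5 12.3] rot [-0.001 -0.001  0.002] open 0.0004
```

```bash
python3 -m inch '[{"jaw":1,"tx":-1,"ty":0.5,"tz":8,"rx":0,"ry":0,"rz":0},{"jaw":1,"tx":-1,"ty":0.5,"tz":13,"rx":0,"ry":0,"rz":0},{"jaw":1,"tx":-1,"ty":0.5,"tz":15,"rx":0,"ry":0,"rz":0}]'|grep -E "ee|force"
```

```text
ee_pos: [0.4854, -0.1528, 0.0782]
ft_force: [-0.8, 0.3, -0.6]
```

```bash
python3 -m inch '[{"jaw":1,"tx":-1,"ty":0,"tz":1,"rx":0,"ry":0,"rz":0},{"jaw":1,"tx":-1.5,"ty":0,"tz":2,"rx":0,"ry":0,"rz":0}]'|grep -E "ee|force"
```

```text
ee_pos: [0.4857, -0.1547, 0.0772]
ft_force: [-1.5, 0.2, 0.1]
```

```bash
python3 -m inch '[{"jaw":1,"tx":-1,"ty":0,"tz":1,"rx":0,"ry":0,"rz":0},{"jaw":1,"tx":-1.5,"ty":0,"tz":2,"rx":0,"ry":0,"rz":0}]'|grep -E "ee|force"; python3 -c "
from h import *
go(-75,-145,80)"
```

```text
ee_pos: [0.4859, -0.1565, 0.0755]
ft_force: [-1.5, -1.0, 2.1]
t 15.0833 F [-1.47 -1.04  2.06] tip 79.63 shift [ 0.9 -0.3 -0.4] rot [0.    0.    0.001] open 0.0004
```

```bash
python3 -m inch '[{"jaw":1,"tx":-1.5,"ty":0,"tz":2,"rx":0,"ry":0,"rz":0},{"jaw":1,"tx":-3,"ty":0,"tz":4,"rx":0,"ry":0,"rz":0},{"jaw":1,"tx":-5,"ty":0,"tz":6,"rx":0,"ry":0,"rz":0},{"jaw":1,"tx":-6,"ty":0,"tz":8,"rx":0,"ry":0,"rz":0}]'|grep -E "ee|force"
```

```text
ee_pos: [0.4858, -0.1631, 0.0675]
ft_force: [-1.8, -1.9, 4.2]
```

```bash
python3 -m inch '[{"jaw":1,"tx":-1,"ty":0,"tz":2,"rx":0,"ry":0,"rz":0},{"jaw":1,"tx":-2.5,"ty":0,"tz":5,"rx":0,"ry":0,"rz":0},{"jaw":1,"tx":-4,"ty":0,"tz":8,"rx":0,"ry":0,"rz":0},{"jaw":1,"tx":-5,"ty":0,"tz":10,"rx":0,"ry":0,"rz":0}]'|grep -E "ee|force"; python3 -c "
from h import *
go(-75,-160,55)"
```

```text
ee_pos: [0.4856, -0.1676, 0.0572]
ft_force: [1.0, -1.7, 2.2]
t 15.75 F [ 1.05 -1.71  2.16] tip 61.26 shift [-3.1 -0.5  6.3] rot [ 0.    -0.     0.001] open 0.0006
```

```bash
python3 -m inch '[{"jaw":1,"tx":-1.5,"ty":0,"tz":3,"rx":0,"ry":0,"rz":0},{"jaw":1,"tx":-3,"ty":0,"tz":6,"rx":0,"ry":0,"rz":0},{"jaw":1,"tx":-4.5,"ty":0,"tz":9,"rx":0,"ry":0,"rz":0},{"jaw":1,"tx":-6,"ty":0,"tz":12,"rx":0,"ry":0,"rz":0}]'|grep -E "ee|force"
```

```text
ee_pos: [0.4852, -0.1733, 0.0451]
ft_force: [1.3, -1.7, 1.1]
```

```bash
python3 -m inch '[{"jaw":1,"tx":-1,"ty":0,"tz":3,"rx":0,"ry":0,"rz":0},{"jaw":1,"tx":-2,"ty":0,"tz":6,"rx":0,"ry":0,"rz":0},{"jaw":1,"tx":-3,"ty":0,"tz":9,"rx":0,"ry":0,"rz":0},{"jaw":1,"tx":-4,"ty":0,"tz":12,"rx":0,"ry":0,"rz":0},{"jaw":1,"tx":-4,"ty":0,"tz":15,"rx":0,"ry":0,"rz":0}]'|grep -E "ee|force"; python3 -c "
from h import *
go(-75,-165,28)"
```

```text
ee_pos: [0.4851, -0.1774, 0.0302]
ft_force: [0.4, -1.5, 3.2]
t 16.5 F [ 0.45 -1.48  3.18] tip 34.35 shift [ 1.8 -0.3  6.3] rot [ 0.    -0.     0.001] open 0.0005
```

```bash
python3 -m inch '[{"jaw":1,"tx":0,"ty":0,"tz":3,"rx":0,"ry":0,"rz":0},{"jaw":1,"tx":0,"ty":0,"tz":6,"rx":0,"ry":0,"rz":0},{"jaw":1,"tx":0,"ty":0,"tz":9,"rx":0,"ry":0,"rz":0},{"jaw":1,"tx":0,"ty":0,"tz":12,"rx":0,"ry":0,"rz":0},{"jaw":1,"tx":0,"ty":0,"tz":14,"rx":0,"ry":0,"rz":0}]'|grep -E "ee|force"
```

```text
ee_pos: [0.485, -0.1774, 0.0161]
ft_force: [-0.1, -2.5, 3.2]
```

```bash
python3 -m inch '[{"jaw":1,"tx":0,"ty":0,"tz":1.5,"rx":0,"ry":0,"rz":0},{"jaw":1,"tx":0,"ty":0,"tz":3,"rx":0,"ry":0,"rz":0},{"jaw":1,"tx":0,"ty":0,"tz":3,"rx":0,"ry":0,"rz":0}]'|grep -E "ee|force"; python3 -c "
from h import *
go(-75,-165,13)"
```

```text
ee_pos: [0.4848, -0.1771, 0.0131]
ft_force: [0.3, -0.6, 1.9]
t 17.1667 F [ 0.28 -0.63  1.9 ] tip 17.22 shift [ 1.4 -0.   4.2] rot [-0.001 -0.001  0.001] open 0.0003
```

```bash
python3 -m inch '[{"jaw":1,"tx":0.5,"ty":0,"tz":1,"rx":0,"ry":0,"rz":0},{"jaw":1,"tx":1,"ty":0,"tz":2,"rx":0,"ry":0,"rz":0},{"jaw":1,"tx":1,"ty":0,"tz":2,"rx":0,"ry":0,"rz":0}]'|grep -E "ee|force"
```

```text
ee_pos: [0.4849, -0.1761, 0.0113]
ft_force: [0.4, -0.4, 1.2]
```

```bash
python3 -m inch '[{"jaw":1,"tx":0,"ty":0,"tz":1,"rx":0,"ry":0,"rz":0},{"jaw":1,"tx":0,"ty":0,"tz":1,"rx":0,"ry":0,"rz":0}]'|grep -E "ee|force"
```

```text
ee_pos: [0.4849, -0.1761, 0.0104]
ft_force: [0.9, -1.0, 1.5]
```

```bash
python3 -m inch '[{"jaw":1,"tx":0,"ty":0,"tz":1,"rx":0,"ry":0,"rz":0},{"jaw":1,"tx":0,"ty":0,"tz":1,"rx":0,"ry":0,"rz":0}]'|grep -E "ee|force"
```

```text
ee_pos: [0.4849, -0.1761, 0.0093]
ft_force: [0.3, -0.2, 0.6]
```

```bash
python3 -m inch '[{"jaw":1,"tx":0,"ty":0,"tz":0.8,"rx":0,"ry":0,"rz":0},{"jaw":1,"tx":0,"ty":0,"tz":0.8,"rx":0,"ry":0,"rz":0}]'|grep -E "ee|force"
```

```text
ee_pos: [0.485, -0.1761, 0.0087]
ft_force: [0.2, 1.2, 2.8]
```

```bash
python3 -m inch '[{"jaw":1,"tx":0,"ty":0,"tz":0.6,"rx":0,"ry":0,"rz":0},{"jaw":1,"tx":0,"ty":0,"tz":0.6,"rx":0,"ry":0,"rz":0}]'|grep -E "ee|force"; python3 - <<'E'
from h import *
go(-75,-163,13)
f=grab_frame("wrist");cv2.imwrite("pics/w5.png",f["color"][:,:,::-1])
E
```

```text
ee_pos: [0.485, -0.1761, 0.0085]
ft_force: [-1.0, 2.4, 7.5]
t 18.0833 F [-0.97  2.37  7.51] tip 12.6 shift [ 2.5 -0.2 -0.4] rot [-0.    -0.     0.001] open 0.0005
```

View pics/w5.png

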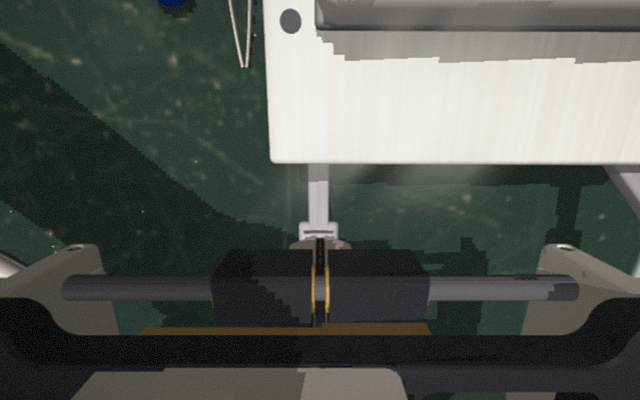

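The end stop is reached at fingertip height ≈ 12.6 mm, where the force climbs to 7.5 N. One more small push, then I lift and look.

```bash
python3 -m inch '[{"jaw":1,"tx":0,"ty":0,"tz":0.6,"rx":0,"ry":0,"rz":0},{"jaw":1,"tx":0,"ty":0,"tz":0.6,"rx":0,"ry":0,"rz":0}]'|grep -E "ee|force"; python3 -m inch '[{"jaw":1,"tx":0,"ty":0,"tz":-10,"rx":0,"ry":0,"rz":0},{"jaw":1,"tx":0,"ty":0,"tz":-40,"rx":0,"ry":0,"rz":0},{"jaw":1,"tx":0,"ty":0,"tz":-75,"rx":0,"ry":0,"rz":0},{"jaw":1,"tx":0,"ty":0,"tz":-75,"rx":0,"ry":0,"rz":0},{"jaw":1,"tx":0,"ty":0,"tz":-75,"rx":0,"ry":0,"rz":0}]'|grep -E "ee|force"; python3 - <<'E'
from h import *
s=observe();f=grab_frame("wrist");cv2.imwrite("pics/w6.png",f["color"][:,:,::-1])
T=np.eye(4);T[:3,:3]=Ro.from_euler('xyz',s['orientation']).as_matrix();T[:3,3]=s['ee_pos']
P=cloud(f,T@f["mount"])
c,sn=np.cos(YAW),np.sin(YAW)
d=P[...,:2]-C; l=np.stack([c*d[...,0]+sn*d[...,1],-sn*d[...,0]+c*d[...,1],P[...,2]],-1)*1000
m=(abs(l[...,0]+75)<9)&(l[...,1]<-112)&(l[...,1]>-180)
for y in range(-180,-110,5):
    k=m&(abs(l[...,1]-y)<2.5); 
    if k.sum()>3: print(y,np.percentile(l[...,2][k],[10,50,90]).round(1),k.sum())
go(-75,-90,58)
E
```

```text
ee_pos: [0.4851, -0.1761, 0.0083]
ft_force: [-2.4, 2.2, 12.3]
ee_pos: [0.4861, -0.1769, 0.0843]
ft_force: [0.6, -0.1, -0.8]
-180 [0.5 1.1 1.7] 28
-175 [ 12.8 135.5 138.5] 101
-170 [ 13.5  15.1 136.1] 201
-165 [13.3 14.2 15.6] 120
-160 [ 13.3  14.2 154.3] 135
-155 [ 14.4 104.1 125.4] 821
-150 [ 13.   14.1 166.9] 153
-145 [ 14.5 180.2 183.4] 1041
-140 [179.1 196.7 204.4] 6225
-135 [161.1 178.7 179.6] 1176
-130 [161.6 173.  179.1] 1989
-125 [ 0.7 13.5 14.5] 126
-120 [ 0.6 13.5 14.6] 126
-115 [ 0.7 13.6 14.6] 129
t 18.7667 F [-0.13  0.17  0.41] tip 86.97 shift [75.7 -0.2 28.9] rot [0.001 0.    0.001] open 0.0001
```

View pics/w6.png

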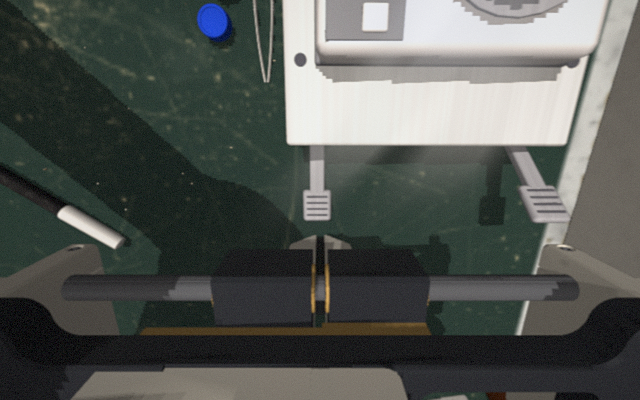

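The wrist view shows the near_right lever flat, with its pad at (317,205), level at about 13.5–14 mm. The far_right lever is still standing at (540,200). Now I re-press near_right.

```bash
python3 -m inch '[{"jaw":1,"tx":38,"ty":0,"tz":0,"rx":0,"ry":0,"rz":0},{"jaw":1,"tx":75.5,"ty":0,"tz":0,"rx":0,"ry":0,"rz":0},{"jaw":1,"tx":75.5,"ty":0,"tz":5,"rx":0,"ry":0,"rz":0},{"jaw":1,"tx":75.5,"ty":0,"tz":20,"rx":0,"ry":0,"rz":0},{"jaw":1,"tx":75.5,"ty":0,"tz":28,"rx":0,"ry":0,"rz":0}]'|grep -E "ee|force"; python3 -m inch '[{"jaw":1,"tx":0,"ty":0,"tz":0,"rx":0,"ry":0,"rz":0},{"jaw":1,"tx":0,"ty":0,"tz":0,"rx":0,"ry":0,"rz":0}]'|grep -E "ee|force";python3 -c "
from h import *
go(-75,-90,53)"
```

```text
ee_pos: [0.4867, -0.0999, 0.0524]
ft_force: [-1.4, 0.2, -1.1]
ee_pos: [0.4871, -0.101, 0.0535]
ft_force: [0.1, 0.5, -0.4]
t 19.35 F [ 0.07  0.49 -0.37] tip 57.55 shift [0.4 0.6 4.5] rot [-0.003 -0.001  0.   ] open 0.0007
```

```bash
python3 -m inch '[{"jaw":1,"tx":0,"ty":0.5,"tz":1.2,"rx":0,"ry":0,"rz":0},{"jaw":1,"tx":0,"ty":0.5,"tz":2.4,"rx":0,"ry":0,"rz":0},{"jaw":1,"tx":0,"ty":0.5,"tz":2.4,"rx":0,"ry":0,"rz":0}]'|grep -E "ee|force"
```

```text
ee_pos: [0.4886, -0.1013, 0.0522]
ft_force: [0.2, -0.3, 0.2]
```

```bash
python3 -m inch '[{"jaw":1,"tx":0,"ty":0,"tz":0.6,"rx":0,"ry":0,"rz":0},{"jaw":1,"tx":0,"ty":0,"tz":0.6,"rx":0,"ry":0,"rz":0}]'|grep -E "ee|force"
```

```text
ee_pos: [0.4885, -0.1011, 0.0517]
ft_force: [-0.4, -0.7, 0.7]
```

```bash
python3 -m inch '[{"jaw":1,"tx":0,"ty":0,"tz":0.6,"rx":0,"ry":0,"rz":0},{"jaw":1,"tx":0,"ty":0,"tz":0.6,"rx":0,"ry":0,"rz":0}]'|grep -E "ee|force"
```

```text
ee_pos: [0.4884, -0.101, 0.051]
ft_force: [0.2, -0.2, 0.1]
```

```bash
python3 -m inch '[{"jaw":1,"tx":0,"ty":0,"tz":0.6,"rx":0,"ry":0,"rz":0},{"jaw":1,"tx":0,"ty":0,"tz":0.6,"rx":0,"ry":0,"rz":0}]'|grep -E "ee|force"
```

```text
ee_pos: [0.4884, -0.1009, 0.0502]
ft_force: [0.2, -0.2, -0.2]
```

```bash
python3 -m inch '[{"jaw":1,"tx":0,"ty":0,"tz":0.6,"rx":0,"ry":0,"rz":0},{"jaw":1,"tx":0,"ty":0,"tz":0.6,"rx":0,"ry":0,"rz":0}]'|grep -E "ee|force"
```

```text
ee_pos: [0.4884, -0.1009, 0.0496]
ft_force: [-1.1, -0.3, 0.0]
```

```bash
python3 -m inch '[{"jaw":1,"tx":0,"ty":0,"tz":0.6,"rx":0,"ry":0,"rz":0},{"jaw":1,"tx":0,"ty":0,"tz":0.6,"rx":0,"ry":0,"rz":0}]'|grep -E "ee|force"
```

```text
ee_pos: [0.4884, -0.1009, 0.049]
ft_force: [0.0, -0.1, -0.3]
```

```bash
python3 -m inch '[{"jaw":1,"tx":0,"ty":0,"tz":0.5,"rx":0,"ry":0,"rz":0},{"jaw":1,"tx":0,"ty":0,"tz":0.5,"rx":0,"ry":0,"rz":0}]'|grep -E "ee|force"
```

```text
ee_pos: [0.4884, -0.1009, 0.0488]
ft_force: [-1.1, 0.6, 3.3]
```

```bash
python3 -m inch '[{"jaw":1,"tx":0,"ty":0,"tz":0.4,"rx":0,"ry":0,"rz":0},{"jaw":1,"tx":0,"ty":0,"tz":0.4,"rx":0,"ry":0,"rz":0}]'|grep -E "ee|force"
```

```text
ee_pos: [0.4884, -0.1009, 0.0488]
ft_force: [-1.8, -0.5, 7.8]
```

```bash
python3 -m inch '[{"jaw":1,"tx":0,"ty":0,"tz":0.3,"rx":0,"ry":0,"rz":0},{"jaw":1,"tx":0,"ty":0,"tz":0.3,"rx":0,"ry":0,"rz":0}]'|grep -E "ee|force"
```

```text
ee_pos: [0.4885, -0.1009, 0.0487]
ft_force: [-3.2, 0.8, 9.3]
```

The corner is now firm: 9.3 N with 0.1 mm of give. I retreat well clear and check the scene.

```bash
python3 -m inch '[{"jaw":1,"tx":0,"ty":0,"tz":-10,"rx":0,"ry":0,"rz":0},{"jaw":1,"tx":0,"ty":0,"tz":-45,"rx":0,"ry":0,"rz":0},{"jaw":1,"tx":0,"ty":0,"tz":-85,"rx":0,"ry":0,"rz":0},{"jaw":1,"tx":-10,"ty":-20,"tz":-125,"rx":0,"ry":0,"rz":0},{"jaw":1,"tx":-40,"ty":-40,"tz":-140,"rx":0,"ry":0,"rz":0}]'|grep -E "ee|force"; python3 -m inch '[{"jaw":1,"tx":-35,"ty":-10,"tz":-10,"rx":0,"ry":0,"rz":0},{"jaw":1,"tx":-70,"ty":-20,"tz":-10,"rx":0,"ry":0,"rz":0},{"jaw":1,"tx":-105,"ty":-30,"tz":-10,"rx":0,"ry":0,"rz":0},{"jaw":1,"tx":-105,"ty":-30,"tz":-10,"rx":0,"ry":0,"rz":0},{"jaw":1,"tx":-105,"ty":-30,"tz":-10,"rx":0,"ry":0,"rz":0}]'|grep -E "ee|force"; python3 - <<'E'
from h import *
f=grab_frame("top");P=cloud(f)
cv2.imwrite("pics/topf.png",cv2.resize(f["color"][120:260,210:380,::-1],None,fx=4.5,fy=4.2,interpolation=cv2.INTER_CUBIC))
sub=P[140:235,230:365];z=sub[...,2]
k=cv2.morphologyEx(((z>.047)&(z<.14)).astype(np.uint8),cv2.MORPH_OPEN,np.ones((9,9)))
print(cv2.minAreaRect((sub[(k>0)&(z<.075)][:,:2]*1000).astype(np.float32)))
f=grab_frame("scene");cv2.imwrite("pics/scenef.png",cv2.resize(f["color"][120:270,220:410,::-1],None,fx=4,fy=4,interpolation=cv2.INTER_CUBIC))
print(observe()['clock'],observe()['ft_force'])
E
```

```text
ee_pos: [0.449, -0.1377, 0.1921]
ft_force: [0.5, -0.5, 0.4]
ee_pos: [0.4126, -0.2442, 0.1979]
ft_force: [-0.2, -0.3, -0.2]
((566.3641357421875, -13.7054443359375), (215.74095153808594, 190.24769592285156), 87.63452911376953)
21.8667 [ 0.19948425  0.49946905 -0.53171142]
```

View pics/topf.png

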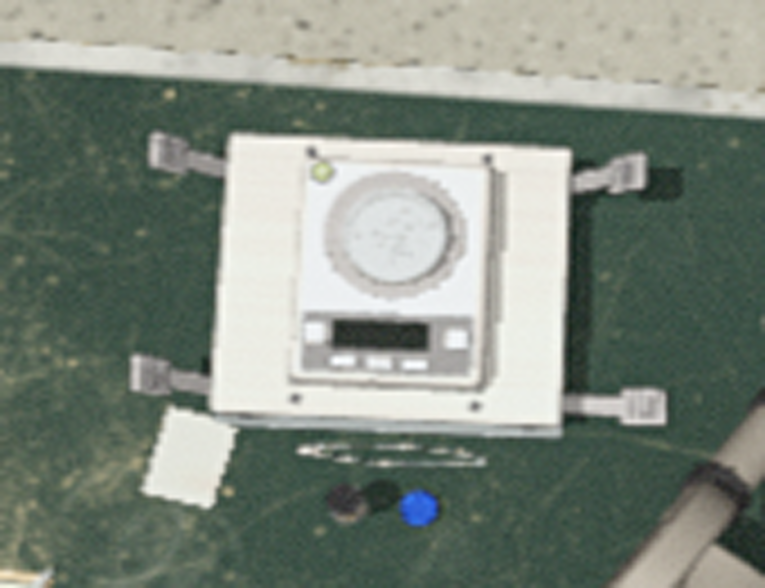

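View pics/scenef.png

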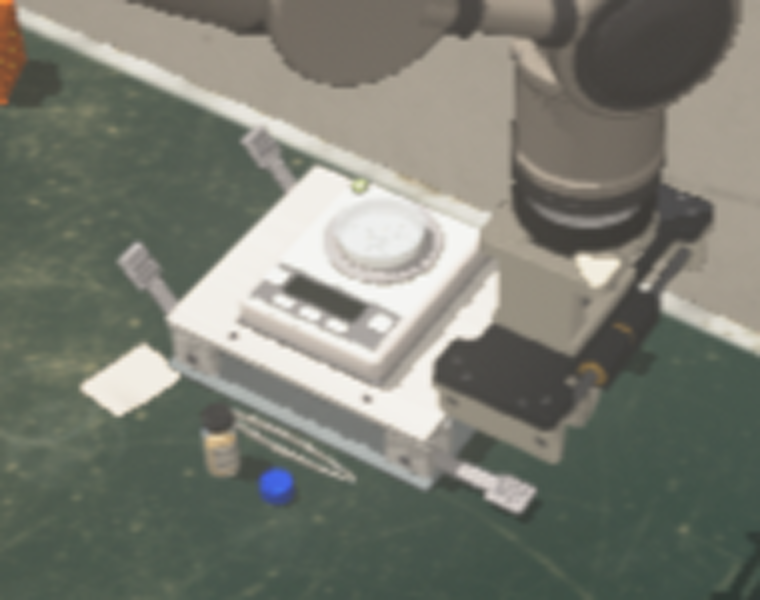

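The near_right shim lies flat and the other three stand. The plate, dish, vial, cap and forceps are unmoved, and the arm is clear of everything, so I hand in.

```bash
python3 -c "
from cell import *
print(hand_in())"
```

```text
the job is handed in; nothing more can be done
None
```

The rocking corner was near_right. Its cam shim is now flat, the corner presses firm, and the job is handed in.

- **Corner tests:** I pressed near_left, far_left, far_right and near_right in that order. The first three gave about 0.1 mm at most, under 15 N, 7.6 N and 5.9 N. near_right sank about 3.2 mm at roughly 3–5 N, then hit bottom.
- **Shim:** I pressed the near_right shim down to its end stop. Its pad measured level at about 13.5–14 mm, against 13 mm nominal.
- **Re-test:** Pressed again, near_right held 9.3 N with about 0.1 mm of give.
- **Last pictures:** The other three shims are standing. The plate is in place to about 0.2 mm, the dish, vial, cap and forceps look unmoved, and the arm is clear. The final crops did not cover the dropper bottle, but the arm never went near it.
- **Time and force:** The clock read about 22 s. The highest vertical force I read was about 15 N.

**Disagreements:**
- With the jaws shut, the fingertips touched with the TCP about 21 mm lower than the stated 17 mm tip offset would give. I found contact by force instead.
- Several presses ran above the suggested 3–5 N; the first went to 15 N.
- near_right's measured sink came out slightly under the nominal 3.5 mm.

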